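Pack out the clamp gap with spacers and hold it shut

TASK

One blue spacer already hangs in the clamp's trough, between the fence's rubber pad and the steel anvil; hang more from the rack beside it, one by one, until the gap is closed: with the yellow fence pushed fully home, the pad presses the stack tight against the anvil. Finish while holding the fence fully home by its black handle (do not let go), with the spacers hanging straight in the trough and those not needed still hanging in the rack. Leave the mushrooms and the spice jar where they are.

Things in the scene. Friction and masses are not known exactly. Their poses are not given: they have to be found in the camera images.
- clamp: Fixed clamp: grey base 110 mm wide, x = -150 to 120 mm, and two aluminium cheeks 8 mm thick making a trough along x: inside y = -20 to 20 mm, tops at z = 60 mm, x = -135 to 100 mm. Spacers hang in it, shoulders on the cheek tops; spacer1 hangs there at the start. Origin on the table under the trough's centre line; x points from the yellow fence (negative x) to the steel anvil (positive x), z up.
- fence (a joint): Slide of the yellow fence and its black handle along clamp +x, in m: 0 = sprung back (it rests there by itself), 0.045 = fully home against its stop. Its return spring gives 2 N at 0 and 4 N at home, plus what the foot gives. When home, the fence block's rear face is level with the red line on the outside of each cheek.
- handle (a point): Centre of the black upright handle plate on the fence: 14 mm thick (x), 46 mm wide (y), z = 66 to 118 mm. With the fence back it is at clamp x = -90 mm, y = 0, z = 92 mm, its rear push face at x = -97 mm; it moves with the fence.
- foot (a joint): Sprung foot on the front of the fence, in m: 0 = fully out (pad meets nothing), up to 0.0135 pressed in. Its spring gives 2 N at first, 7.4 N fully pressed in. With too many spacers it bottoms out before the fence is home.
- pad (a point): Centre of the front face of the black rubber pad at the tip of the foot: 30 mm wide, 36 mm tall, z = 28 to 64 mm. It is at clamp x = -30 mm with the fence back, and +15 mm with the fence home and the foot out.
- gap (a point): Point on the trough's centre line at clamp x = -4 mm, z = 60 mm (height of the cheek tops), always free while the fence is back. Beyond it the steel anvil block (36 mm wide, z = 14 to 70 mm, unyielding) has its face anywhere from clamp x = 29 to 45 mm: with the fence home 14 to 30 mm lies between pad and anvil, closed by two or three spacers in all. Axes as the clamp's.
- rack: Fixed wooden rack: base 200x90x12 mm, two upright rails 8 mm thick along its x (inside y = -20 to 20 mm, tops at z = 60 mm, x = -95 to 95 mm). Origin on the table under its centre, z up. Three spacers hang on it, about 50 mm apart along x.
- spacer1_tab (a point): Blue T-shaped plastic spacer, about 70 g, 12 mm thick (x): body 32 mm wide, 42 mm tall, hanging between the rails; shoulders 60 mm wide, 12 mm tall, on the rail tops; above them the grip tab, 30 mm wide (y), 36 mm tall. This point is the tab's centre: 18 mm from its top and from the shoulders, 72 mm above the underside, 90 mm above the table when hung. z up.
- spacer2_tab (a point): Blue T-shaped plastic spacer, about 70 g, 12 mm thick (x): body 32 mm wide, 42 mm tall, hanging between the rails; shoulders 60 mm wide, 12 mm tall, on the rail tops; above them the grip tab, 30 mm wide (y), 36 mm tall. This point is the tab's centre: 18 mm from its top and from the shoulders, 72 mm above the underside, 90 mm above the table when hung. z up.
- spacer3_tab (a point): Blue T-shaped plastic spacer, about 70 g, 12 mm thick (x): body 32 mm wide, 42 mm tall, hanging between the rails; shoulders 60 mm wide, 12 mm tall, on the rail tops; above them the grip tab, 30 mm wide (y), 36 mm tall. This point is the tab's centre: 18 mm from its top and from the shoulders, 72 mm above the underside, 90 mm above the table when hung. z up.
- spacer4_tab (a point): Blue T-shaped plastic spacer, about 70 g, 12 mm thick (x): body 32 mm wide, 42 mm tall, hanging between the rails; shoulders 60 mm wide, 12 mm tall, on the rail tops; above them the grip tab, 30 mm wide (y), 36 mm tall. This point is the tab's centre: 18 mm from its top and from the shoulders, 72 mm above the underside, 90 mm above the table when hung. z up.
- mushroom_a: Bystander: brown mushroom with a short stem, 56x65x47 mm, standing on the table. Origin: centre of its underside.
- mushroom_b: Bystander: brown mushroom cap, 53x51x30 mm, standing on the table. Origin: centre of its underside.
- jar: Bystander: glass spice jar with white lid, 44 mm across, 109 mm tall, standing on the table. Origin: centre of its underside.

How it is judged (in metres and radians):
On the way:
1. a second spacer hangs in the clamp's trough (((x of spacer2_tab in the frame of clamp between -0.02 and 0.06 m and y of spacer2_tab in the frame of clamp between -0.01 and 0.01 m and z of spacer2_tab in the frame of clamp between 0.085 and 0.095 m and angle between spacer2_tab's own z axis and vertical below 0.12 rad) or (x of spacer3_tab in the frame of clamp between -0.02 and 0.06 m and y of spacer3_tab in the frame of clamp between -0.01 and 0.01 m and z of spacer3_tab in the frame of clamp between 0.085 and 0.095 m and angle between spacer3_tab's own z axis and vertical below 0.12 rad) or (x of spacer4_tab in the frame of clamp between -0.02 and 0.06 m and y of spacer4_tab in the frame of clamp between -0.01 and 0.01 m and z of spacer4_tab in the frame of clamp between 0.085 and 0.095 m and angle between spacer4_tab's own z axis and vertical below 0.12 rad))), for 0.2 s.
At the end, for the whole second after the job is handed in: The robot still pushes the handle (over 2 N), fence home (over 0.0425); the pad presses a spacer and a spacer presses the anvil (over 1 N each); every spacer hangs straight (tilt under 0.12 rad, height within 5 mm, centre line within 10 mm) in the trough or the rack (value of joint fence above 0.0425 m and velocity of joint fence below 0.01 m/s and contact force between any of the fingers, the arm and fence above 2 N and (contact force between foot and spacer1 above 1 N or contact force between foot and spacer2 above 1 N or contact force between foot and spacer3 above 1 N or contact force between foot and spacer4 above 1 N) and (contact force between anvil and spacer1 above 1 N or contact force between anvil and spacer2 above 1 N or contact force between anvil and spacer3 above 1 N or contact force between anvil and spacer4 above 1 N) and ((x of spacer1_tab in the frame of clamp between -0.02 and 0.06 m and y of spacer1_tab in the frame of clamp between -0.01 and 0.01 m and z of spacer1_tab in the frame of clamp between 0.085 and 0.095 m and angle between spacer1_tab's own z axis and vertical below 0.12 rad) or (x of spacer1_tab in the frame of rack between -0.095 and 0.095 m and y of spacer1_tab in the frame of rack between -0.01 and 0.01 m and z of spacer1_tab in the frame of rack between 0.085 and 0.095 m and angle between spacer1_tab's own z axis and vertical below 0.12 rad)) and ((x of spacer2_tab in the frame of clamp between -0.02 and 0.06 m and y of spacer2_tab in the frame of clamp between -0.01 and 0.01 m and z of spacer2_tab in the frame of clamp between 0.085 and 0.095 m and angle between spacer2_tab's own z axis and vertical below 0.12 rad) or (x of spacer2_tab in the frame of rack between -0.095 and 0.095 m and y of spacer2_tab in the frame of rack between -0.01 and 0.01 m and z of spacer2_tab in the frame of rack between 0.085 and 0.095 m and angle between spacer2_tab's own z axis and vertical below 0.12 rad)) and ((x of spacer3_tab in the frame of clamp between -0.02 and 0.06 m and y of spacer3_tab in the frame of clamp between -0.01 and 0.01 m and z of spacer3_tab in the frame of clamp between 0.085 and 0.095 m and angle between spacer3_tab's own z axis and vertical below 0.12 rad) or (x of spacer3_tab in the frame of rack between -0.095 and 0.095 m and y of spacer3_tab in the frame of rack between -0.01 and 0.01 m and z of spacer3_tab in the frame of rack between 0.085 and 0.095 m and angle between spacer3_tab's own z axis and vertical below 0.12 rad)) and ((x of spacer4_tab in the frame of clamp between -0.02 and 0.06 m and y of spacer4_tab in the frame of clamp between -0.01 and 0.01 m and z of spacer4_tab in the frame of clamp between 0.085 and 0.095 m and angle between spacer4_tab's own z axis and vertical below 0.12 rad) or (x of spacer4_tab in the frame of rack between -0.095 and 0.095 m and y of spacer4_tab in the frame of rack between -0.01 and 0.01 m and z of spacer4_tab in the frame of rack between 0.085 and 0.095 m and angle between spacer4_tab's own z axis and vertical below 0.12 rad))); the arm keeps its last pose, push and grip.
It fails at once if the mushroom_a is pushed away (over 25 mm) (distance of mushroom_a from where it was at the start of the episode above 0.025 m).
It fails at once if the mushroom_b is pushed away (over 25 mm) (distance of mushroom_b from where it was at the start of the episode above 0.025 m).
It fails at once if the jar is pushed away (over 25 mm) (distance of jar from where it was at the start of the episode above 0.025 m).
It also fails if it takes over 72 s, if anything falls off the work surface, if the arm or the gripper's body presses on something with over 40 N, if the wrist force passes 120 N, or if a joint passes its speed limit or range.

ROBOT

A 6-joint arm with a two-finger parallel gripper is mounted at the origin on the work surface; the furniture and walls round the work are solid. World frame = base frame: x ahead of the robot, y to its left, z up, the work surface at z = 0. Lengths are in mm, angles in rad, forces in N, time in s.
With the tool pointing down it reaches from about 325 to 925 mm from the base axis. Payload 3.1 kg.
Tool frame: the origin (TCP) lies between the finger pads; the fingertips stand env.tip_extent ahead of it and the grasp point (between the pads) lies 8 mm behind it (env.tip_extent is the distance from the TCP to the fingertips, in mm); z points along the fingers, y is the line along which they close (so a half turn about z gives the same grasp; the last joint's range is limited). The gripper opens to 85 mm and grips with 20 to 120 N. Pads are 22 mm wide; open, the fingers measure 114 mm over their backs; the gripper's body (76 mm by 85 mm) begins 54 mm behind the grasp point. The pads swing forward as they close: fully open they stand 13 mm farther back than shut.
Start: joints at [1.228, 0.217, 1.613, -0, 1.311, -0.112], TCP at [142.953, 608.444, 214.1] pointing down, gripper open.
Joint ranges: [-2.75, 2.75], [-0.78, 2.1], [0.31, 2.55], [-1.13, 4.27], [0.13, 2.63], [-2.58, 2.58]. Speed limits (rad/s): [2.79, 2.79, 3.14, 3.14, 3.14, 3.14].

INTERFACE

Orientations are given as a unit quaternion [x, y, z, w].
In Python, from workcell import env gives the robot as it stands.
- The arm moves only by the tool move_arm, never from a script. Its argument "commands" is a list of rows, each an object of numbers: "dx", "dy", "dz": the shift along the tool's x, y, z in m; "wx", "wy", "wz": the turn, a rotation vector about the tool's x, y, z in degrees; "jaw": the closure, from -1 (fully open) to 1 (shut). A call has 1 to 5 rows; each row shifts and turns the commanded pose from where the row before left it, along the tool's axes as they then stand; what a row does not reach is not made up. A row lasts 1/12 s, in which the tool goes at most 41.7 mm and 7.16 degrees, less where a joint would pass 70% of its speed; a pose out of reach is approached as far as the arm can. A call is refused whole if a number of a shift passes 0.0417 or a number of a turn 7.16, either way. A call with a gripper value outside its range is refused whole. The fingers move at their own pace and stop on an object; "force" is the grip in N (left out, the last holds). Time passes only in rows, so rows that do not move let the fingers close. It gives the time, the measured TCP pose, the force, the opening and the grip force at its end, in the units of the state.
- env.sense(): the state, without advancing time (a new reading comes with each control period).
- env.snapshot(name): name is "side" or "top" or "wrist"; returns a dict with "frame" (400x640x3 uint8, blue, green, red), "range_z" (400x640 float32, mm along the optical axis (not along the pixel's ray), 0 where there is no reading), "camera_matrix" (3x3 intrinsics, pixels), "pose" (4x4, takes a point from camera to world coordinates). Camera axes: x right, y down, z forward; pixel columns grow to the right and rows downward; lengths in mm; the calibration is good to about 2 mm. A picture is of the moment at which its call begins.
- env.hand_in(): hands the job in; it is judged then, once.
The state is a dict: "t": time; "q": joint angles; "dq": joint speeds; "joint_torque": joint torques, N m; "tool_pos": TCP position; "tool_rot": TCP orientation; "ft_force": force on the tool from outside, world axes, zero at the start; "ft_torque": the same for the moment, N m; "width": finger opening in mm; "grasp_force": force on a finger pad.
Only numpy, scipy, OpenCV 4.12 (cv2) and the standard library are available. Lean on these libraries where they do the work, as an engineer would, in place of code of your own. Each camera call takes 0.05 s, during which the arm holds its last target. There are 200 camera calls.

## Working session

There is one attempt and no reset: what is moved stays moved. The work goes in short steps, Python scripts to look and compute and a tool call to move; the robot and the scene stay as the last step left them, time stands still between calls to the robot, and variables do not carry over. Pictures are saved under pics/ and viewed, at most 10 in all, crops included, and the job is handed in when it is done.

Besides the shell and the picture viewer there is one more tool, called after "Call:" by a JSON object that holds its "name" and its "arguments", one argument or row to a line. move_arm: Moves the arm, as the interface text tells. Its arguments: {"type":"object","properties":{"commands":{"type":"array"},"force":{"type":"number"}},"required":["commands"]}

```bash
mkdir -p pics; ls; python3 - <<'E'
from workcell import env
import cv2,numpy as np
print(env.sense(),env.tip_extent)
for n in ("top","side"):
    s=env.snapshot(n); cv2.imwrite(f"pics/{n}0.png",s["frame"]); np.savez(f"{n}0.npz",**s)
    print(n,s["camera_matrix"].round(1).tolist(),s["pose"].round(3).tolist())
E
```

```text
pics
{'t': 0.0, 'q': array([ 1.22781858e+00,  2.17746945e-01,  1.61491370e+00, -1.74945764e-05,
        1.31132650e+00, -1.12188265e-01]), 'dq': array([-1.71823239e-04, -7.21389529e-05, -7.86706310e-04, -1.50605133e-04,
        2.61428688e-04,  1.31012399e-04]), 'joint_torque': array([-7.83177597e-05, -3.96845055e+01, -3.03853762e+01, -1.88543613e-04,
        9.74967872e-03,  1.25342723e-05]), 'tool_pos': array([142.6535056 , 607.62379538, 212.78348626]), 'tool_rot': array([ 1.15136488e-01,  9.93348960e-01, -1.16827913e-03, -2.61892459e-04]), 'ft_force': array([-0.38768121, -0.4032212 ,  0.29390697]), 'ft_torque': array([ 0.02168646,  0.0183675 , -0.02679363]), 'grasp_force': 0.0, 'width': 86.11712814920516} 11.0
top [[401.4, 0.0, 310.4], [0.0, 401.4, 199.3], [0.0, 0.0, 1.0]] [[-0.014, -0.997, 0.076, 481.55], [-1.0, 0.013, -0.019, -100.446], [0.018, -0.076, -0.997, 1090.476], [0.0, 0.0, 0.0, 1.0]]
side [[520.2, 0.0, 321.7], [0.0, 520.2, 197.9], [0.0, 0.0, 1.0]] [[-0.961, -0.067, 0.266, 270.416], [-0.273, 0.33, -0.903, 925.785], [-0.027, -0.942, -0.336, 479.094], [0.0, 0.0, 0.0, 1.0]]
```

View pics/top0.png

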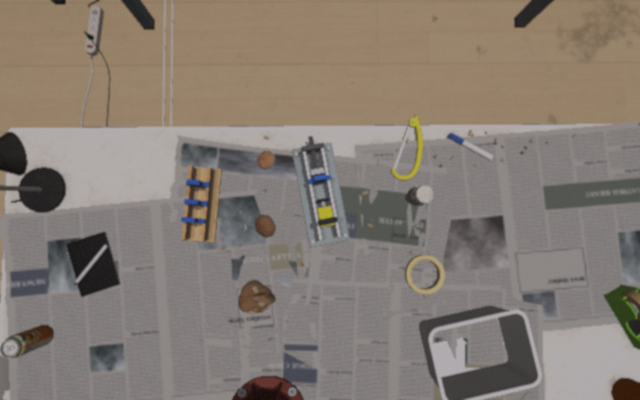

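View pics/side0.png

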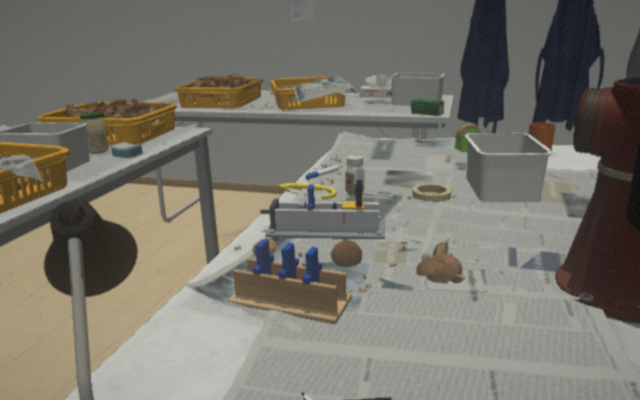

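The top view shows the clamp at about (320,190), running from the yellow fence at (325,215) up to the anvil near (310,150). The rack is at (202,203), with blue tabs at about (195,183), (190,203) and (190,220). The mushrooms are at (265,160) and (265,225), and the jar is at (420,195). The side view shows the same objects unobstructed.

```bash
cat >h.py <<'E'
import numpy as np,cv2
def cloud(s):
    K=s["camera_matrix"];P=s["pose"];z=s["range_z"]
    v,u=np.mgrid[:400,:640]
    c=np.stack([(u-K[0,2])/K[0,0]*z,(v-K[1,2])/K[1,1]*z,z],-1)
    w=c@P[:3,:3].T+P[:3,3]; w[z<=0]=np.nan
    return w
def blue(f):
    h=cv2.cvtColor(f,cv2.COLOR_BGR2HSV)
    return cv2.inRange(h,(108,130,40),(125,255,255))
def yellow(f):
    h=cv2.cvtColor(f,cv2.COLOR_BGR2HSV)
    return cv2.inRange(h,(20,150,80),(35,255,255))
def blobs(m,w,a=8):
    n,l,st,c=cv2.connectedComponentsWithStats(m)
    for i in range(1,n):
        if st[i,4]>=a:
            p=w[l==i]; p=p[~np.isnan(p[:,0])]
            if len(p): print(c[i].round(1),st[i,4],"med",np.median(p,0).round(1),"min",p.min(0).round(0),"max",p.max(0).round(0))
E
python3 - <<'E'
from h import *
for n in("top","side"):
    s=dict(np.load(n+"0.npz")); w=cloud(s)
    print(n,"blue");blobs(blue(s["frame"]),w)
    print("yel");blobs(yellow(s["frame"]),w)
s=dict(np.load("top0.npz"));w=cloud(s);f=s["frame"]
for nm,(u0,v0,u1,v1),zs in (("clampcheek",(285,130,360,255),(52,68)),("clampbase",(285,130,360,255),(5,25)),("rackrail",(175,160,230,250),(52,68)),("rackbase",(175,160,230,250),(5,25))):
    z=w[v0:v1,u0:u1,2];m=(z>zs[0])&(z<zs[1]);p=w[v0:v1,u0:u1][m]
    r=cv2.minAreaRect(p[:,:2].astype(np.float32));print(nm,len(p),np.array(r[0]).round(1),np.array(r[1]).round(1),r[2],np.median(p[:,2]))
cv2.imwrite("pics/c1.png",np.hstack([cv2.resize(f[125:255,285:360],None,fx=4.5,fy=4.5,interpolation=3),cv2.resize(f[125:255,165:240],None,fx=4.5,fy=4.5,interpolation=3)]))
E
```

```text
top blue
[455.7 138.2] 49 med [ 725.3 -519.8   18.4] min [ 714. -536.   12.] max [ 737. -505.   23.]
[318.5 178.1] 101 med [ 609.4 -139.6  105.9] min [ 603. -168.   43.] max [ 625. -114.  111.]
[193.2 182.3] 58 med [602.1 167.8 107.1] min [596. 154.  69.] max [610. 194. 113.]
[205.  184.3] 23 med [601.1 148.3  71.6] min [596. 139.  68.] max [604. 154.  78.]
[191.5 201.6] 57 med [554.5 172.4 107. ] min [548. 157.  71.] max [561. 198. 112.]
[203.7 203. ] 21 med [552.9 150.8  71.7] min [550. 142.  67.] max [556. 158.  83.]
[188.2 219.5] 47 med [510.7 178.6 107.8] min [504. 165.  68.] max [516. 206. 113.]
[200.8 220.8] 16 med [507.5 158.2  71.9] min [505. 150.  68.] max [510. 164.  77.]
yel
[413.5 149.8] 327 med [ 693.  -412.4   15.8] min [ 615. -425.    9.] max [ 789. -342.   24.]
[324.8 212.7] 153 med [ 523.9 -156.4   65.5] min [ 507. -174.   61.] max [ 541. -139.  118.]
[329.5 223.7] 12 med [ 495.5 -167.    72.1] min [ 495. -176.   66.] max [ 498. -153.  117.]
side blue
[311.6 174.4] 12 med [ 723.8 -510.    18.8] min [ 715. -527.   15.] max [ 732. -499.   22.]
[310.4 186.8] 12 med [ 6
[... 3767 characters left out ...]
 -195.   33.]
[327.  190.7] 62 med [ 630.7 -381.3   16.4] min [ 616. -411.   10.] max [ 682. -335.   20.]
[ 31.2 195.2] 12 med [1440.  -169.    18.4] min [1436. -176.    8.] max [1447. -166.   30.]
[ 24.5 197.4] 8 med [1441.5 -148.5   20.4] min [1440. -158.   15.] max [1444. -137.   23.]
[349.1 204.6] 74 med [ 522.8 -144.5   68.8] min [ 508. -167.   65.] max [ 537. -135.   75.]
clampcheek 875 [ 584.  -147.2] [253.   59.6] 10.30713939666748 60.63226714173402
clampbase 4170 [ 583.8 -152.7] [202.4 335.4] 89.13060760498047 10.333023098548097
rackrail 468 [554.5 171.6] [ 59.7 189.4] 84.67066192626953 59.183695497765484
rackbase 2230 [554.3 170.9] [145.8 241.5] 89.90611267089844 10.669287480740309
```

View pics/c1.png

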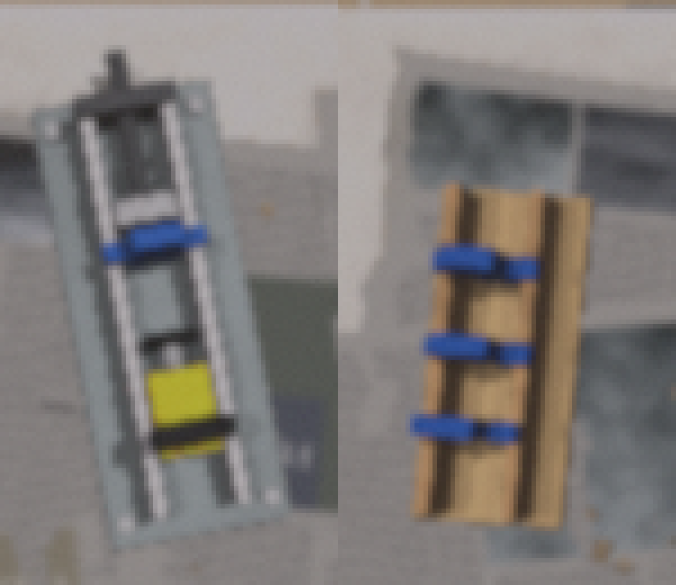

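The crop shows the clamp (left) with the yellow fence and its black handle at the bottom. Spacer 1 hangs close to the grey anvil. The rack (right) has three evenly spaced spacers. I'll refine both frames next.

```bash
cat >>h.py <<'E'
def frame(p,yaw,o):
    c,s=np.cos(np.radians(yaw)),np.sin(np.radians(yaw)); d=p[...,:2]-o
    return np.stack([d[...,0]*c+d[...,1]*s,-d[...,0]*s+d[...,1]*c,p[...,2]],-1)
E
python3 - <<'E'
from h import *
T=dict(np.load("top0.npz"));S=dict(np.load("side0.npz"))
wt,ws=cloud(T),cloud(S)
# rails: per-side line fits (two parallel lines at +-24)
from scipy.optimize import least_squares
for nm,yaw,o,L in (("clamp",10.3,(584,-147.2),(-115,60)),("rack",-5.3,(554.5,171.6),(-90,90))):
    for cn,w in(("top",wt),("side",ws)):
        yy,oo=yaw,np.array(o,float)
        for _ in range(4):
            p=frame(w,yy,oo).reshape(-1,3)
            m=(abs(p[:,2]-60)<4)&(abs(p[:,1])<31)&(abs(p[:,1])>17)&(p[:,0]>L[0])&(p[:,0]<L[1]); q=p[m]
            if cn=="side": q=q[q[:,2]>57]
            sg=np.sign(q[:,1]); A=np.c_[np.ones(len(q)),q[:,0],sg]
            a,b,c=np.linalg.lstsq(A,q[:,1],rcond=None)[0]
            yy+=np.degrees(b); oo=oo+a*np.array([-np.sin(np.radians(yy)),np.cos(np.radians(yy))])
        print(nm,cn,len(q),"yaw",round(yy,2),"o",oo.round(1),"half",round(c,1),"z",np.median(q[:,2]).round(1),"x",np.percentile(q[:,0],[0,1,99,100]).round(1),"n+-",(sg>0).sum(),(sg<0).sum())
for nm,yaw,o in (("clamp",10.3,(584,-147.2)),("rack",-5.3,(554.5,171.6))):
    for cn,s,w in(("top",T,wt),("side",S,ws)):
        b=blue(s["frame"])>0; p=frame(w,yaw,np.array(o)); m=b&(p[...,2]>95)&(abs(p[...,0])<150)&(abs(p[...,1])<60)
        n,l=cv2.connectedComponents(m.astype(np.uint8))
        for i in range(1,n):
            q=p[l==i]
            if len(q)>5:print(nm,cn,len(q),"mid",((q.min(0)+q.max(0))/2).round(1),"med",np.median(q,0).round(1),"ext",np.ptp(q,axis=0).round(1))
# clamp profile along x, centre line
for cn,w in(("top",wt),("side",ws)):
  p=frame(w,10.3,np.array((584,-147.2)))
  m=abs(p[...,1])<12; x=p[...,0][m];z=p[...,2][m]
  print(cn,[(a,np.percentile(z[(x>=a)&(x<a+4)],[50,95]).round(0).tolist()) for a in range(-145,145,4) if ((x>=a)&(x<a+4)).any()])
E
```

```text
clamp top 360 yaw 9.91 o [ 583.8 -146.1] half 23.9 z 59.7 x [-114.8 -113.5   58.6   59.6] n+- 188 172
clamp side 378 yaw 10.0 o [ 583.1 -142.3] half 23.9 z 61.0 x [-114.1 -113.6   56.7   59. ] n+- 261 117
rack top 368 yaw -5.09 o [554.6 172.7] half 24.0 z 59.4 x [-89.4 -88.3  88.3  89.9] n+- 174 194
rack side 696 yaw -4.97 o [555.  177.7] half 24.0 z 61.2 x [-89.8 -89.   88.5  90. ] n+- 449 247
clamp top 62 mid [ 27.3   0.5 103.4] med [ 26.4   1.2 107.3] ext [12.1 28.1 16. ]
clamp side 12 mid [ 26.2   8.4 110.2] med [ 26.4  11.7 110.5] ext [ 7.3 16.4  3.8]
rack top 54 mid [ 48.    1.  108.3] med [ 47.4   0.8 107.3] ext [10.8 30.   9. ]
rack top 53 mid [  0.4  -0.3 105.7] med [-1.000e-01  7.000e-01  1.074e+02] ext [11.9 28.6 13.2]
rack top 44 mid [-45.2   3.3 105.7] med [-44.4   1.8 107.9] ext [10.1 28.4 14.3]
rack side 38 mid [ 46.5   5.7 109.2] med [ 46.1   8.4 110. ] ext [ 9.5 26.4  4.1]
rack side 45 mid [ -1.4   6.1 109.2] med [ -2.1   7.7 110. ] ext [ 9.1 26.1  4.6]
rack side 53 mid [-46.8   9.3 107.5] med [-47.5  10.8 109.9] ext [ 8.  28.5  7.4]
top [(-145, [5.0, 13.0]), (-141, 
[... 1657 characters left out ...]
), (-89, [119.0, 120.0]), (-85, [121.0, 121.0]), (-81, [121.0, 122.0]), (-77, [119.0, 120.0]), (-73, [68.0, 68.0]), (-69, [69.0, 70.0]), (-65, [69.0, 70.0]), (-61, [69.0, 69.0]), (-57, [70.0, 70.0]), (-53, [70.0, 70.0]), (-49, [69.0, 70.0]), (-45, [68.0, 68.0]), (-33, [61.0, 65.0]), (-29, [66.0, 67.0]), (-25, [66.0, 66.0]), (19, [81.0, 104.0]), (23, [111.0, 112.0]), (27, [110.0, 112.0]), (31, [110.0, 112.0]), (39, [65.0, 73.0]), (43, [71.0, 74.0]), (47, [73.0, 74.0]), (51, [74.0, 75.0]), (55, [74.0, 74.0]), (107, [64.0, 71.0]), (111, [73.0, 73.0]), (115, [73.0, 73.0]), (119, [72.0, 72.0]), (127, [49.0, 53.0]), (131, [49.0, 54.0]), (135, [5.0, 54.0]), (139, [45.0, 53.0]), (143, [44.0, 52.0])]
```

```bash
cat >>h.py <<'E'
from scipy.spatial.transform import Rotation as R
def plan(x,y,z,toolyaw):
    "shift in tool axes after the turn wz; toolyaw = world angle of tool y"
    from workcell import env
    s=env.sense(); r=R.from_quat(s["tool_rot"]); m=r.as_matrix()
    ty=np.degrees(np.arctan2(m[1,1],m[0,1])); wz=-((toolyaw-ty+180)%360-180)
    r2=(r*R.from_rotvec([0,0,wz],degrees=True)).as_matrix()
    d=r2.T@(np.array([x,y,z])-s["tool_pos"])
    print("t",round(s["t"],2),"pos",s["tool_pos"].round(1),"ty",round(ty,2),"zaxis",m[:,2].round(4),"wz",round(wz,2),"d mm",d.round(1),"q",s["q"].round(2),"w",round(s["width"],1),"F",s["ft_force"].round(1),"g",round(s["grasp_force"],1))
E
python3 -c "
from h import *
plan(554.5,173,215,84.95)"
```

```text
t 0.1 pos [142.7 607.7 212.9] ty 76.77 zaxis [-7.e-04 -2.e-03 -1.e+00] wz -8.18 d mm [-448.5 -396.8   -1.5] q [ 1.23  0.22  1.61  0.    1.31 -0.11] w 85.4 F [ 0.1  0.4 -0.6] g 0.0
```

Call:
{"name": "move_arm", "arguments": {
  "commands": [
    {"wz": -4.1},
    {"wz": -4.1},
    {"dx": -0.0224,"dy": -0.0198},
    {"dx": -0.0224,"dy": -0.0198},
    {"dx": -0.0224,"dy": -0.0198}
  ]
}}

```text
invalid input at $.commands[0]: expected keys dx, dy, dz, wx, wy, wz, jaw
```

Call:
{"name": "move_arm", "arguments": {
  "commands": [
    {"dx": -0.0224,"dy": -0.0198},
    {"dx": -0.0224,"dy": -0.0198},
    {"dx": -0.0224,"dy": -0.0198},
    {"dx": -0.0224,"dy": -0.0198},
    {"dx": -0.0224,"dy": -0.0198}
  ]
}}

```text
invalid input at $.commands[0]: expected keys dx, dy, dz, wx, wy, wz, jaw
```

Call:
{"name": "move_arm", "arguments": {
  "commands": [
    {"dx": -0.0224,"dy": -0.0198},
    {"dx": -0.0224,"dy": -0.0198},
    {"dx": -0.0224,"dy": -0.0198},
    {"dx": -0.0224,"dy": -0.0198},
    {"dx": -0.0224,"dy": -0.0198}
  ]
}}

```text
invalid input at $.commands[0]: expected keys dx, dy, dz, wx, wy, wz, jaw
```

Call:
{"name": "move_arm", "arguments": {
  "commands": [
    {"dx": -0.0224,"dy": -0.0198},
    {"dx": -0.0224,"dy": -0.0198},
    {"dx": -0.0224,"dy": -0.0198},
    {"dx": -0.0224,"dy": -0.0198},
    {}
  ]
}}

```text
invalid input at $.commands[0]: expected keys dx, dy, dz, wx, wy, wz, jaw
```

Call:
{"name": "move_arm", "arguments": {
  "commands": [
    {"dx": 0,"dy": 0,"dz": 0,"wx": 0,"wy": 0,"wz": -4.1,"jaw": -1},
    {"dx": 0,"dy": 0,"dz": 0,"wx": 0,"wy": 0,"wz": -4.1,"jaw": -1},
    {"dx": -0.028,"dy": -0.0248,"dz": 0,"wx": 0,"wy": 0,"wz": 0,"jaw": -1},
    {"dx": -0.028,"dy": -0.0248,"dz": 0,"wx": 0,"wy": 0,"wz": 0,"jaw": -1},
    {"dx": -0.028,"dy": -0.0248,"dz": 0,"wx": 0,"wy": 0,"wz": 0,"jaw": -1}
  ]
}}

```text
t: 0.52
tool_pos: [220.1, 525.8, 213.2]
tool_rot: [0.043, 0.999, -0.001, -0.0]
ft_force: [1.0, 0.8, 0.3]
width: 85.2
grasp_force: 0.0
```

Call:
{"name": "move_arm", "arguments": {
  "commands": [
    {"dx": -0.028,"dy": -0.0248,"dz": 0,"wx": 0,"wy": 0,"wz": 0,"jaw": -1},
    {"dx": -0.028,"dy": -0.0248,"dz": 0,"wx": 0,"wy": 0,"wz": 0,"jaw": -1},
    {"dx": -0.028,"dy": -0.0248,"dz": 0,"wx": 0,"wy": 0,"wz": 0,"jaw": -1},
    {"dx": -0.028,"dy": -0.0248,"dz": 0,"wx": 0,"wy": 0,"wz": 0,"jaw": -1},
    {"dx": -0.028,"dy": -0.0248,"dz": 0,"wx": 0,"wy": 0,"wz": 0,"jaw": -1}
  ]
}}

```text
t: 0.93
tool_pos: [349.3, 389.5, 213.6]
tool_rot: [0.044, 0.999, -0.0, -0.0]
ft_force: [0.8, 0.8, -0.8]
width: 85.3
grasp_force: 0.0
```

Call:
{"name": "move_arm", "arguments": {
  "commands": [
    {"dx": -0.028,"dy": -0.0248,"dz": 0,"wx": 0,"wy": 0,"wz": 0,"jaw": -1},
    {"dx": -0.028,"dy": -0.0248,"dz": 0,"wx": 0,"wy": 0,"wz": 0,"jaw": -1},
    {"dx": -0.028,"dy": -0.0248,"dz": 0,"wx": 0,"wy": 0,"wz": 0,"jaw": -1},
    {"dx": -0.028,"dy": -0.0248,"dz": 0,"wx": 0,"wy": 0,"wz": 0,"jaw": -1},
    {"dx": -0.028,"dy": -0.0248,"dz": 0,"wx": 0,"wy": 0,"wz": 0,"jaw": -1}
  ]
}}

```text
t: 1.35
tool_pos: [477.9, 253.7, 213.7]
tool_rot: [0.044, 0.999, -0.0, -0.0]
ft_force: [0.4, 1.4, -0.1]
width: 85.2
grasp_force: 0.0
```

Call:
{"name": "move_arm", "arguments": {
  "commands": [
    {"dx": -0.028,"dy": -0.0248,"dz": 0,"wx": 0,"wy": 0,"wz": 0,"jaw": -1},
    {"dx": -0.028,"dy": -0.0248,"dz": 0,"wx": 0,"wy": 0,"wz": 0,"jaw": -1},
    {"dx": -0.028,"dy": -0.0248,"dz": 0,"wx": 0,"wy": 0,"wz": 0,"jaw": -1},
    {"dx": 0,"dy": 0,"dz": 0,"wx": 0,"wy": 0,"wz": 0,"jaw": -1},
    {"dx": 0,"dy": 0,"dz": 0,"wx": 0,"wy": 0,"wz": 0,"jaw": -1}
  ]
}}

```text
t: 1.77
tool_pos: [555.2, 172.2, 213.4]
tool_rot: [0.046, 0.999, -0.0, -0.001]
ft_force: [0.4, 1.0, -0.5]
width: 85.4
grasp_force: 0.0
```

```bash
python3 - <<'E'
from h import *
from workcell import env
plan(554.5,173,215,84.95)
s=env.snapshot("wrist"); np.savez("w1.npz",**s); cv2.imwrite("pics/w1.png",s["frame"])
print(s["pose"].round(3).tolist())
w=cloud(s);p=frame(w,-5.05,np.array((554.6,172.7)))
b=blue(s["frame"])>0; m=(b&(p[...,2]>95)).astype(np.uint8)
blobs(m,p)
q=p.reshape(-1,3); q=q[(abs(q[:,2]-60)<5)&(abs(q[:,1])<31)&(abs(q[:,1])>17)&(abs(q[:,0])<90)]
for sg in(1,-1):
    r=q[q[:,1]*sg>0]
    if len(r): print(sg,len(r),np.polyfit(r[:,0],r[:,1],1).round(4),np.median(r,0).round(1))
E
```

```text
t 1.77 pos [555.2 172.2 213.4] ty 84.77 zaxis [-0.0014 -0.     -1.    ] wz -0.18 d mm [ 0.7  0.7 -1.6] q [ 0.18  0.13  1.72  0.    1.3  -1.3 ] w 85.4 F [ 0.4  1.  -0.5] g 0.0
[[0.091, 0.956, 0.277, 483.573], [0.996, -0.087, -0.027, 179.09], [-0.001, 0.278, -0.96, 374.097], [0.0, 0.0, 0.0, 1.0]]
[327.9 145.5] 468 med [-46.4   3.6 108.7] min [-51. -11. 100.] max [-40.  19. 111.]
[324.1 193.8] 447 med [ -2.4  -0.  108.5] min [ -7. -15.  95.] max [  5.  15. 111.]
[324.8 241.7] 462 med [ 45.    0.8 108.5] min [ 41. -14.  95.] max [ 53.  15. 110.]
[ 21.2 274.5] 444 med [  80.4 -301.9  108.4] min [  73. -324.   95.] max [  91. -292.  111.]
1 1007 [-2.00000e-03  2.52224e+01] [-15.   25.2  60.6]
-1 987 [ 2.00000e-04 -2.22735e+01] [-16.  -22.2  60.8]
```

View pics/w1.png

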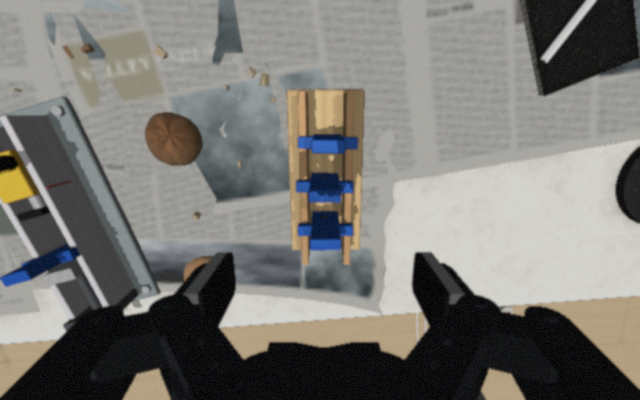

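The wrist view shows the rack's three tabs at (327,145), (324,190) and (325,235), square to the fingers. The clamp with its red home mark is on the left. I'll grasp the middle spacer.

Call:
{"name": "move_arm", "arguments": {
  "commands": [
    {"dx": 0.002,"dy": 0.001,"dz": 0.03,"wx": 0,"wy": 0,"wz": -0.2,"jaw": -1},
    {"dx": 0,"dy": 0,"dz": 0.03,"wx": 0,"wy": 0,"wz": 0,"jaw": -1},
    {"dx": 0,"dy": 0,"dz": 0.03,"wx": 0,"wy": 0,"wz": 0,"jaw": -1},
    {"dx": 0,"dy": 0,"dz": 0.02,"wx": 0,"wy": 0,"wz": 0,"jaw": -1},
    {"dx": 0,"dy": 0,"dz": 0.0155,"wx": 0,"wy": 0,"wz": 0,"jaw": -1}
  ]
}}

```text
t: 2.23
tool_pos: [549.1, 176.3, 85.5]
tool_rot: [0.041, 0.999, -0.0, -0.003]
ft_force: [-0.0, -0.1, -0.2]
width: 85.4
grasp_force: 0.0
```

Call:
{"name": "move_arm", "arguments": {
  "commands": [
    {"dx": 0,"dy": 0,"dz": 0,"wx": 0,"wy": 0,"wz": 0,"jaw": 0.2},
    {"dx": 0,"dy": 0,"dz": 0,"wx": 0,"wy": 0,"wz": 0,"jaw": 0.5},
    {"dx": 0,"dy": 0,"dz": 0,"wx": 0,"wy": 0,"wz": 0,"jaw": 1},
    {"dx": 0,"dy": 0,"dz": 0,"wx": 0,"wy": 0,"wz": 0,"jaw": 1},
    {"dx": 0,"dy": 0,"dz": 0,"wx": 0,"wy": 0,"wz": 0,"jaw": 1}
  ],
  "force": 25
}}

```text
t: 2.65
tool_pos: [553.8, 175.5, 90.6]
tool_rot: [0.042, 0.999, 0.0, 0.002]
ft_force: [-0.9, -4.9, 7.5]
width: 25.8
grasp_force: 4.4
```

Call:
{"name": "move_arm", "arguments": {
  "commands": [
    {"dx": 0,"dy": 0,"dz": 0,"wx": 0,"wy": 0,"wz": 0,"jaw": 1},
    {"dx": 0,"dy": 0,"dz": 0,"wx": 0,"wy": 0,"wz": 0,"jaw": 1},
    {"dx": 0,"dy": 0,"dz": 0,"wx": 0,"wy": 0,"wz": 0,"jaw": 1},
    {"dx": 0,"dy": 0,"dz": 0,"wx": 0,"wy": 0,"wz": 0,"jaw": 1},
    {"dx": 0,"dy": 0,"dz": 0,"wx": 0,"wy": 0,"wz": 0,"jaw": 1}
  ]
}}

```text
t: 3.07
tool_pos: [554.5, 175.3, 90.9]
tool_rot: [0.042, 0.999, 0.0, 0.002]
ft_force: [-0.6, -0.8, 6.0]
width: 0.4
grasp_force: 3.2
```

```bash
python3 - <<'E'
from h import *
plan(553.3,173.2,88,84.95)
s=dict(np.load("w1.npz"));w=cloud(s);p=frame(w,9.95,np.array((590.3,-145.)))
q=p.reshape(-1,3);c=q[(abs(q[:,2]-60)<4)&(abs(q[:,1])<31)&(abs(q[:,1])>17)&(q[:,0]<80)&(q[:,0]>-130)]
for sg in(1,-1):
    r=c[c[:,1]*sg>0]
    if len(r)>20: print(sg,len(r),np.polyfit(r[:,0],r[:,1],1).round(4),np.median(r,0).round(1))
b=blue(s["frame"])>0; m=(b&(p[...,2]>95)&(abs(p[...,1])<60)).astype(np.uint8); blobs(m,p)
E
```

```text
t 3.07 pos [554.5 175.3  90.9] ty 85.16 zaxis [ 4.1e-03  8.0e-04 -1.0e+00] wz 0.21 d mm [ 1.  -2.2  2.8] q [ 0.19  0.26  1.81 -0.    1.07 -1.3 ] w 0.4 F [-0.6 -0.8  6. ] g 3.2
1 2269 [3.20000e-03 2.57375e+01] [-49.2  26.8  60.6]
-1 867 [ 1.10000e-03 -2.16526e+01] [ -6.1 -20.9  60.5]
[ 21.2 274.5] 444 med [ 19.    7.2 108.4] min [ 14. -16.  95.] max [ 25.  16. 111.]
```

```bash
python3 - <<'E'
from h import *
from workcell import env
f=[]
for n in("wrist","side"):
    s=env.snapshot(n); np.savez(n+"2.npz",**s); f.append(s["frame"])
f[1]=cv2.resize(f[1][200:330,190:400],(640,396),interpolation=3)
cv2.imwrite("pics/a2.png",cv2.resize(np.vstack(f),None,fx=.75,fy=.75))
E
```

```text
(no output)
```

View pics/a2.png

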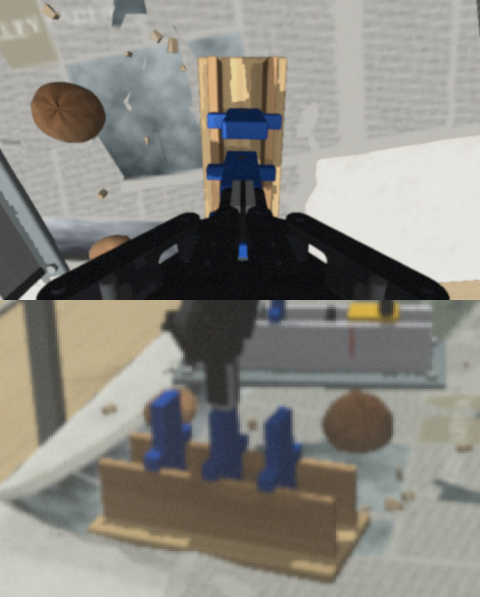

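The wrist view shows the jaws shut behind or above the middle tab (image (240,180)), so the grasp missed. The side view shows the fingers near the tab top at (225,400), with all three spacers still hanging. I'll measure what went wrong.

```bash
python3 - <<'E'
from h import *
s=dict(np.load("wrist2.npz"));w=cloud(s);p=frame(w,-5.05,np.array((554.6,172.7)))
print(s["pose"].round(3).tolist())
b=blue(s["frame"]); blobs(b,p,20)
# dark finger points near the tool
h=s["frame"].max(2)<60
m=(h&(abs(p[...,0])<40)&(abs(p[...,1])<15)&(p[...,2]>60)&(p[...,2]<160)); q=p[m]
print("w finger",len(q),np.percentile(q,[0,2,50,98],axis=0).round(1).tolist())
s=dict(np.load("side2.npz"));w=cloud(s);p=frame(w,-5.05,np.array((554.6,172.7)))
b=blue(s["frame"]); b[:, :240]=0; b[:,330:]=0;b[:225]=0; blobs(b,p,5)
m=((b==0)&(abs(p[...,0])<30)&(abs(p[...,1])<35)&(p[...,2]>66)&(p[...,2]<170)); q=p[m]
for z in range(66,140,6):
    r=q[(q[:,2]>=z)&(q[:,2]<z+6)]
    if len(r):print(z,len(r),r.min(0).round(0),r.max(0).round(0))
E
```

```text
[[0.085, 0.956, 0.283, 482.015], [0.996, -0.081, -0.024, 181.565], [0.0, 0.284, -0.959, 251.184], [0.0, 0.0, 0.0, 1.0]]
[325.4 164.7] 2906 med [-48.    3.5 104.9] min [-52. -25.  30.] max [-40.  33. 111.]
[320.4 226.9] 2640 med [-5.9 -0.  72.8] min [ -9. -28.  22.] max [  5.  30. 123.]
[323.6 333.2] 278 med [ 44.7   3.1 109. ] min [  4.  -0. 105.] max [ 54.   6. 160.]
w finger 2929 [[-15.9, -15.0, 60.1], [-15.1, -13.5, 114.9], [-8.9, 2.1, 149.7], [6.6, 14.4, 159.5]]
[261.7 243.1] 40 med [ 46.6   6.6 110. ] min [ 42.  -7. 107.] max [ 51.  18. 112.]
[311.1 251.5] 26 med [-47.1  12.3 110. ] min [-50.  -1. 107.] max [-42.  22. 112.]
[270.9 255.9] 8 med [ 43.8 -21.3  74. ] min [ 43. -23.  73.] max [ 47. -15.  75.]
[318.9 264.3] 7 med [-50.  -13.5  74.1] min [-50. -21.  71.] max [-49.  -9.  80.]
[257.2 267.2] 23 med [46.3 27.7 74.3] min [42. 21. 73.] max [51. 33. 76.]
[307.1 275.5] 22 med [-45.3  29.6  74.3] min [-49.  18.  72.] max [-42.  35.  75.]
66 66 [ -6. -26.  66.] [ 6. 34. 72.]
72 85 [ -7. -28.  72.] [ 7. 34. 78.]
78 45 [ -6. -12.  78.] [ 5. 19. 84.]
84 44 [ -7. -14.  84.] [ 6. 18. 90.]
90 46 [ -7. -13.  90.] [ 6. 19. 96.]
96 42 [-6. -8. 96.] [  6.  20. 102.]
102 41 [ -6.  -9. 102.] [  6.  19. 108.]
108 44 [-11.  -3. 108.] [ 11.  18. 114.]
114 36 [-13.  -3. 114.] [  9.  17. 120.]
120 50 [-12.  -2. 120.] [  7.  18. 126.]
126 50 [-13.  -4. 126.] [  7.  19. 132.]
132 50 [-13.  -3. 132.] [ 12.  19. 138.]
138 56 [-12.  -3. 138.] [ 11.  19. 144.]
```

Call:
{"name": "move_arm", "arguments": {
  "commands": [
    {"dx": 0,"dy": 0,"dz": -0.025,"wx": 0,"wy": 0,"wz": 0,"jaw": 1},
    {"dx": 0,"dy": 0,"dz": -0.03,"wx": 0,"wy": 0,"wz": 0,"jaw": 1},
    {"dx": 0,"dy": 0,"dz": -0.03,"wx": 0,"wy": 0,"wz": 0,"jaw": 1},
    {"dx": 0,"dy": 0,"dz": 0,"wx": 0,"wy": 0,"wz": 0,"jaw": 1},
    {"dx": 0,"dy": 0,"dz": 0,"wx": 0,"wy": 0,"wz": 0,"jaw": 1}
  ]
}}

```text
t: 3.58
tool_pos: [554.5, 175.6, 176.5]
tool_rot: [0.042, 0.999, 0.001, 0.003]
ft_force: [-0.3, 0.1, -0.9]
width: 0.0
grasp_force: 0.0
```

```bash
cat >fing.py <<'E'
from h import *
from workcell import env
import sys
st=env.sense(); print(st["tool_pos"].round(1),st["width"],st["ft_force"].round(1))
out=[]
for n in("wrist","side"):
    s=env.snapshot(n); np.savez(f"{n}_{sys.argv[1]}.npz",**s); w=cloud(s)
    m=R.from_quat(st["tool_rot"]).as_matrix(); p=(w-st["tool_pos"])@m   # tool frame
    sel=(abs(p[...,0])<14)&(abs(p[...,1])<60)&(p[...,2]>-70)&(p[...,2]<40); q=p[sel]
    if n=="side": q=q[s["frame"][sel].max(1)<90]
    for z in range(-60,36,6):
        r=q[(q[:,2]>=z)&(q[:,2]<z+6)]
        if len(r):print(n,z,len(r),r.min(0).round(0),r.max(0).round(0))
E
python3 fing.py a
```

```text
[554.5 175.6 176.5] 0.04324759909951527 [-0.3  0.1 -0.9]
wrist -60 637 [-11. -20. -60.] [ 14.  20. -54.]
wrist -54 281 [ -5. -13. -54.] [ 13.  14. -48.]
wrist -48 405 [  7. -14. -48.] [ 13.  14. -42.]
wrist -42 370 [  7. -13. -42.] [ 13.  14. -36.]
wrist -36 312 [  7. -13. -36.] [ 12.  14. -30.]
wrist -30 262 [  7. -13. -30.] [ 12.  13. -24.]
wrist -24 42 [  7. -11. -24.] [ 12.  12. -22.]
side -60 41 [ -5. -10. -60.] [ 14.  18. -54.]
side -54 56 [ -9. -14. -54.] [ 13.  16. -48.]
side -48 56 [-10.  -1. -48.] [ 14.  18. -42.]
side -42 55 [ -5.  -4. -42.] [ 13.  16. -36.]
side -36 50 [ -5.  -3. -36.] [ 13.  16. -30.]
side -30 49 [ -4.  -4. -30.] [ 14.  15. -24.]
side -24 22 [ -8.  -2. -24.] [ 13.  10. -19.]
```

Call:
{"name": "move_arm", "arguments": {
  "commands": [
    {"dx": 0,"dy": 0,"dz": 0,"wx": 0,"wy": 0,"wz": 0,"jaw": 0},
    {"dx": 0,"dy": 0,"dz": 0,"wx": 0,"wy": 0,"wz": 0,"jaw": 0},
    {"dx": 0,"dy": 0,"dz": 0,"wx": 0,"wy": 0,"wz": 0,"jaw": 0},
    {"dx": 0,"dy": 0,"dz": 0,"wx": 0,"wy": 0,"wz": 0,"jaw": 0},
    {"dx": 0,"dy": 0,"dz": 0,"wx": 0,"wy": 0,"wz": 0,"jaw": 0}
  ]
}}

```text
t: 4.1
tool_pos: [552.2, 175.0, 172.9]
tool_rot: [0.042, 0.999, -0.0, -0.001]
ft_force: [0.2, 0.3, 0.6]
width: 42.9
grasp_force: 0.0
```

```bash
python3 fing.py b
```

```text
[552.2 175.  172.9] 42.89914956500616 [0.2 0.3 0.6]
wrist -60 937 [-11. -38. -60.] [ 13.  33. -54.]
wrist -54 567 [-10. -35. -54.] [ 13.  35. -48.]
wrist -48 593 [-10. -35. -48.] [ 13.  35. -42.]
wrist -42 528 [-11. -35. -42.] [ 13.  35. -36.]
wrist -36 459 [-10. -35. -36.] [ 13.  35. -30.]
wrist -30 332 [-10. -34. -30.] [ 13.  33. -24.]
wrist -24 111 [-10. -27. -24.] [ 12.  28. -19.]
side -60 101 [ -9. -33. -60.] [ 12.  38. -54.]
side -54 95 [ -9. -28. -54.] [ 12.  38. -48.]
side -48 92 [ -9. -24. -48.] [ 12.  38. -42.]
side -42 87 [ -9. -24. -42.] [ 11.  38. -36.]
side -36 89 [ -9. -27. -36.] [ 12.  38. -30.]
side -30 68 [-10. -22. -30.] [ 11.  36. -24.]
side -24 15 [-10. -24. -24.] [  7.  31. -22.]
```

The fingertips actually stand about 19 mm behind the reported TCP, not 11 mm ahead of it. Both cameras and the contact on the tab top agree on this, so I'll use the measured offset and go lower.

Call:
{"name": "move_arm", "arguments": {
  "commands": [
    {"dx": -0.001,"dy": -0.0012,"dz": 0.03,"wx": 0,"wy": 0,"wz": 0,"jaw": 0},
    {"dx": 0,"dy": 0,"dz": 0.03,"wx": 0,"wy": 0,"wz": 0,"jaw": 0},
    {"dx": 0,"dy": 0,"dz": 0.025,"wx": 0,"wy": 0,"wz": 0,"jaw": 0},
    {"dx": 0,"dy": 0,"dz": 0.02,"wx": 0,"wy": 0,"wz": 0,"jaw": 0},
    {"dx": 0,"dy": 0,"dz": 0.005,"wx": 0,"wy": 0,"wz": 0,"jaw": 0}
  ]
}}

```text
t: 4.62
tool_pos: [550.0, 173.1, 59.3]
tool_rot: [0.042, 0.999, -0.001, -0.004]
ft_force: [-0.7, -0.1, -0.5]
width: 42.6
grasp_force: 0.0
```

Call:
{"name": "move_arm", "arguments": {
  "commands": [
    {"dx": 0,"dy": 0,"dz": 0,"wx": 0,"wy": 0,"wz": 0,"jaw": 0},
    {"dx": 0,"dy": 0,"dz": 0,"wx": 0,"wy": 0,"wz": 0,"jaw": 0},
    {"dx": 0,"dy": 0,"dz": 0,"wx": 0,"wy": 0,"wz": 0,"jaw": 0}
  ]
}}

```text
t: 4.87
tool_pos: [555.2, 174.2, 65.6]
tool_rot: [0.042, 0.999, 0.0, 0.002]
ft_force: [-0.2, 0.0, 0.5]
width: 42.9
grasp_force: 0.0
```

```bash
python3 -c "
from h import *
plan(553.3,173.5,57.5,84.95)"
```

```text
t 4.87 pos [555.2 174.2  65.6] ty 85.18 zaxis [ 3.6e-03  7.0e-04 -1.0e+00] wz 0.23 d mm [ 1.9 -0.9  8.1] q [ 0.18  0.29  1.82  0.    1.02 -1.3 ] w 42.9 F [-0.2  0.   0.5] g 0.0
```

Call:
{"name": "move_arm", "arguments": {
  "commands": [
    {"dx": 0.0005,"dy": -0.0005,"dz": 0.003,"wx": 0,"wy": 0,"wz": 0,"jaw": 0},
    {"dx": 0,"dy": 0,"dz": 0.002,"wx": 0,"wy": 0,"wz": 0,"jaw": 0},
    {"dx": 0,"dy": 0,"dz": 0,"wx": 0,"wy": 0,"wz": 0,"jaw": 0},
    {"dx": 0,"dy": 0,"dz": 0,"wx": 0,"wy": 0,"wz": 0,"jaw": 0},
    {"dx": 0,"dy": 0,"dz": 0,"wx": 0,"wy": 0,"wz": 0,"jaw": 0}
  ]
}}

```text
t: 5.28
tool_pos: [553.1, 173.4, 58.9]
tool_rot: [0.042, 0.999, 0.0, 0.0]
ft_force: [-0.7, 0.2, -1.5]
width: 42.8
grasp_force: 0.0
```

Call:
{"name": "move_arm", "arguments": {
  "commands": [
    {"dx": 0,"dy": 0,"dz": 0,"wx": 0,"wy": 0,"wz": 0,"jaw": 0},
    {"dx": 0,"dy": 0,"dz": 0,"wx": 0,"wy": 0,"wz": 0,"jaw": 0},
    {"dx": 0,"dy": 0,"dz": 0,"wx": 0,"wy": 0,"wz": 0,"jaw": 0}
  ]
}}

```text
t: 5.53
tool_pos: [552.9, 173.4, 58.6]
tool_rot: [0.042, 0.999, 0.0, -0.0]
ft_force: [-0.1, -0.6, -0.7]
width: 42.6
grasp_force: 0.0
```

```bash
python3 -c "
from h import *
plan(553.3,173.5,57.5,84.95)"
```

```text
t 5.53 pos [552.9 173.4  58.6] ty 85.18 zaxis [-0.  0. -1.] wz 0.23 d mm [-0.3  0.1  1.1] q [ 0.18  0.3   1.83  0.    1.01 -1.3 ] w 42.6 F [-0.1 -0.6 -0.7] g 0.0
```

Call:
{"name": "move_arm", "arguments": {
  "commands": [
    {"dx": 0,"dy": 0,"dz": 0,"wx": 0,"wy": 0,"wz": 0,"jaw": 0.3},
    {"dx": 0,"dy": 0,"dz": 0,"wx": 0,"wy": 0,"wz": 0,"jaw": 1},
    {"dx": 0,"dy": 0,"dz": 0,"wx": 0,"wy": 0,"wz": 0,"jaw": 1},
    {"dx": 0,"dy": 0,"dz": 0,"wx": 0,"wy": 0,"wz": 0,"jaw": 1},
    {"dx": 0,"dy": 0,"dz": 0,"wx": 0,"wy": 0,"wz": 0,"jaw": 1}
  ],
  "force": 35
}}

```text
t: 5.95
tool_pos: [553.1, 173.4, 58.7]
tool_rot: [0.042, 0.999, 0.0, 0.0]
ft_force: [-0.5, -0.3, 1.1]
width: 29.2
grasp_force: 34.7
```

Call:
{"name": "move_arm", "arguments": {
  "commands": [
    {"dx": 0,"dy": 0,"dz": -0.01,"wx": 0,"wy": 0,"wz": 0,"jaw": 1},
    {"dx": 0,"dy": 0,"dz": -0.02,"wx": 0,"wy": 0,"wz": 0,"jaw": 1},
    {"dx": 0,"dy": 0,"dz": -0.02,"wx": 0,"wy": 0,"wz": 0,"jaw": 1},
    {"dx": 0,"dy": 0,"dz": -0.02,"wx": 0,"wy": 0,"wz": 0,"jaw": 1},
    {"dx": 0,"dy": 0,"dz": -0.01,"wx": 0,"wy": 0,"wz": 0,"jaw": 1}
  ]
}}

```text
t: 6.37
tool_pos: [554.4, 173.7, 141.8]
tool_rot: [0.042, 0.999, 0.0, 0.002]
ft_force: [1.2, 0.7, -0.7]
width: 29.5
grasp_force: 34.6
```

```bash
python3 - <<'E'
from h import *
from workcell import env
plan(553.3,173.5,140,84.95)
s=env.snapshot("wrist"); np.savez("w3.npz",**s);cv2.imwrite("pics/w3.png",s["frame"])
E
```

```text
t 6.37 pos [554.4 173.7 141.8] ty 85.18 zaxis [ 4.1e-03  7.0e-04 -1.0e+00] wz 0.23 d mm [ 1.1 -0.3  1.8] q [ 0.18  0.19  1.78 -0.    1.16 -1.3 ] w 29.5 F [ 1.2  0.7 -0.7] g 34.6
```

View pics/w3.png

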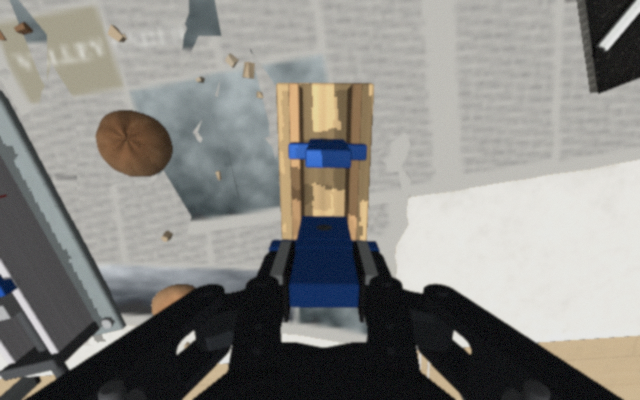

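The spacer is held squarely between the pads (image (325,260)). Next I'll raise it, turn it to the clamp's yaw and carry it over.

Call:
{"name": "move_arm", "arguments": {
  "commands": [
    {"dx": 0,"dy": 0,"dz": -0.02,"wx": 0,"wy": 0,"wz": 0,"jaw": 1},
    {"dx": 0,"dy": 0,"dz": -0.018,"wx": 0,"wy": 0,"wz": 0,"jaw": 1},
    {"dx": 0,"dy": 0,"dz": 0,"wx": 0,"wy": 0,"wz": -4.9,"jaw": 1},
    {"dx": 0,"dy": 0,"dz": 0,"wx": 0,"wy": 0,"wz": -4.9,"jaw": 1},
    {"dx": 0,"dy": 0,"dz": 0,"wx": 0,"wy": 0,"wz": -5.0,"jaw": 1}
  ]
}}

```text
t: 6.83
tool_pos: [552.5, 173.3, 176.2]
tool_rot: [-0.089, 0.996, -0.0, -0.0]
ft_force: [-0.3, 0.4, -1.1]
width: 29.2
grasp_force: 34.7
```

Call:
{"name": "move_arm", "arguments": {
  "commands": [
    {"dx": 0.0017,"dy": -0.015,"dz": 0,"wx": 0,"wy": 0,"wz": 0,"jaw": 1},
    {"dx": 0.0017,"dy": -0.025,"dz": 0,"wx": 0,"wy": 0,"wz": 0,"jaw": 1},
    {"dx": 0.0017,"dy": -0.025,"dz": 0,"wx": 0,"wy": 0,"wz": 0,"jaw": 1},
    {"dx": 0.0017,"dy": -0.025,"dz": 0,"wx": 0,"wy": 0,"wz": 0,"jaw": 1},
    {"dx": 0.0017,"dy": -0.025,"dz": 0,"wx": 0,"wy": 0,"wz": 0,"jaw": 1}
  ]
}}

```text
t: 7.25
tool_pos: [563.6, 57.7, 175.5]
tool_rot: [-0.087, 0.996, 0.0, -0.001]
ft_force: [-0.2, -0.4, -0.9]
width: 29.5
grasp_force: 34.8
```

Call:
{"name": "move_arm", "arguments": {
  "commands": [
    {"dx": 0.0017,"dy": -0.025,"dz": 0,"wx": 0,"wy": 0,"wz": 0,"jaw": 1},
    {"dx": 0.0017,"dy": -0.025,"dz": 0,"wx": 0,"wy": 0,"wz": 0,"jaw": 1},
    {"dx": 0.0017,"dy": -0.025,"dz": 0,"wx": 0,"wy": 0,"wz": 0,"jaw": 1},
    {"dx": 0.0017,"dy": -0.025,"dz": 0,"wx": 0,"wy": 0,"wz": 0,"jaw": 1},
    {"dx": 0.0017,"dy": -0.025,"dz": 0,"wx": 0,"wy": 0,"wz": 0,"jaw": 1}
  ]
}}

```text
t: 7.67
tool_pos: [577.0, -67.0, 175.4]
tool_rot: [-0.087, 0.996, 0.0, -0.001]
ft_force: [0.0, 0.1, -0.3]
width: 29.4
grasp_force: 34.8
```

Call:
{"name": "move_arm", "arguments": {
  "commands": [
    {"dx": 0.0017,"dy": -0.025,"dz": 0,"wx": 0,"wy": 0,"wz": 0,"jaw": 1},
    {"dx": 0.0017,"dy": -0.025,"dz": 0,"wx": 0,"wy": 0,"wz": 0,"jaw": 1},
    {"dx": 0.0017,"dy": -0.018,"dz": 0,"wx": 0,"wy": 0,"wz": 0,"jaw": 1},
    {"dx": 0.0017,"dy": -0.01,"dz": 0,"wx": 0,"wy": 0,"wz": 0,"jaw": 1},
    {"dx": 0,"dy": 0,"dz": 0,"wx": 0,"wy": 0,"wz": 0,"jaw": 1}
  ]
}}

```text
t: 8.08
tool_pos: [584.0, -145.7, 175.7]
tool_rot: [-0.086, 0.996, 0.0, -0.001]
ft_force: [0.5, 0.2, -2.1]
width: 29.5
grasp_force: 34.8
```

Call:
{"name": "move_arm", "arguments": {
  "commands": [
    {"dx": 0,"dy": 0,"dz": 0,"wx": 0,"wy": 0,"wz": 0,"jaw": 1},
    {"dx": 0,"dy": 0,"dz": 0,"wx": 0,"wy": 0,"wz": 0,"jaw": 1},
    {"dx": 0,"dy": 0,"dz": 0,"wx": 0,"wy": 0,"wz": 0,"jaw": 1},
    {"dx": 0,"dy": 0,"dz": 0,"wx": 0,"wy": 0,"wz": 0,"jaw": 1}
  ]
}}

```text
t: 8.42
tool_pos: [584.5, -142.7, 176.5]
tool_rot: [-0.088, 0.996, 0.0, -0.0]
ft_force: [-1.1, 0.1, 0.3]
width: 29.4
grasp_force: 34.8
```

```bash
python3 - <<'E'
from h import *
from workcell import env
plan(586.4,-144.1,180,100)
s=env.snapshot("wrist"); np.savez("w4.npz",**s);cv2.imwrite("pics/w4.png",s["frame"])
w=cloud(s);p=frame(w,10,np.array((590.3,-143.4)));q=p.reshape(-1,3)
c=q[(abs(q[:,2]-60)<4)&(abs(q[:,1])<31)&(abs(q[:,1])>17)&(q[:,0]<80)&(q[:,0]>-133)]
for sg in(1,-1):
    r=c[c[:,1]*sg>0]
    if len(r)>20: print("cheek",sg,len(r),np.polyfit(r[:,0],r[:,1],1).round(4),np.percentile(r,[1,50,99],axis=0).round(1).tolist())
blobs(((blue(s["frame"])>0)&(abs(p[...,1])<60)).astype(np.uint8),p,20)
blobs(((yellow(s["frame"])>0)&(abs(p[...,1])<60)).astype(np.uint8),p,20)
m=abs(p[...,1])<12; x=p[...,0][m];z=p[...,2][m]
print([(a,len(k),np.percentile(k,[5,50,95]).round(0).tolist()) for a in range(-110,70,3) if len(k:=z[(x>=a)&(x<a+3)])])
E
```

```text
t 8.42 pos [ 584.5 -142.7  176.5] ty 100.06 zaxis [-2.e-04  3.e-04 -1.e+00] wz 0.06 d mm [-1.6 -1.7 -3.5] q [-0.36  0.2   1.7   0.    1.24 -2.1 ] w 29.4 F [-1.1  0.1  0.3] g 34.8
cheek 1 1356 [-3.10000e-03  2.28839e+01] [[-132.2, 19.1, 57.4], [-59.4, 23.1, 60.7], [13.6, 27.2, 62.4]]
cheek -1 1416 [-4.40000e-03 -2.48363e+01] [[-132.0, -28.7, 57.3], [-55.0, -24.6, 60.8], [37.3, -20.6, 62.8]]
[322.9 260.5] 5672 med [ -9.6   1.7 207.8] min [-17. -31.  22.] max [ 26.  27. 229.]
[274.5 245.9] 76 med [-10.  -24.3 189.1] min [-14. -26. 182.] max [ -8. -22. 203.]
[372.8 246.6] 62 med [ -9.3  28.6 188.8] min [-14.  26. 182.] max [ -8.  31. 203.]
[320.4 126.1] 1538 med [-68.4  -1.2  66.9] min [-82. -19.  64.] max [-52.  17. 117.]
[(-110, 72, [12.0, 13.0, 14.0]), (-107, 48, [12.0, 13.0, 14.0]), (-101, 28, [65.0, 66.0, 67.0]), (-98, 35, [115.0, 116.0, 117.0]), (-95, 167, [117.0, 118.0, 119.0]), (-92, 146, [118.0, 119.0, 120.0]), (-89, 173, [118.0, 119.0, 120.0]), (-86, 139, [117.0, 118.0, 119.0]), (-83, 178, [66.0, 88.0, 117.0]), (-80, 83, [66.0, 67.0, 68.0]), (-77, 111, [66.0, 67.0, 68.0]), (-74
[... 287 characters left out ...]
 [12.0, 52.0, 54.0]), (-44, 69, [12.0, 51.0, 54.0]), (-41, 67, [12.0, 51.0, 54.0]), (-38, 170, [12.0, 56.0, 65.0]), (-35, 82, [64.0, 65.0, 66.0]), (-32, 74, [64.0, 65.0, 66.0]), (-29, 455, [288.0, 291.0, 293.0]), (-26, 1389, [267.0, 284.0, 292.0]), (-23, 150, [14.0, 277.0, 283.0]), (-20, 3232, [272.0, 279.0, 285.0]), (-17, 1389, [267.0, 274.0, 284.0]), (-14, 62, [11.0, 13.0, 14.0]), (-11, 3405, [145.0, 201.0, 226.0]), (-8, 430, [13.0, 226.0, 228.0]), (-5, 398, [13.0, 226.0, 227.0]), (-2, 389, [12.0, 226.0, 227.0]), (1, 120, [12.0, 14.0, 227.0]), (4, 49, [12.0, 13.0, 14.0]), (7, 56, [12.0, 13.0, 13.0]), (10, 56, [12.0, 13.0, 14.0]), (13, 352, [13.0, 42.0, 64.0]), (16, 20, [12.0, 13.0, 14.0])]
```

View pics/w4.png

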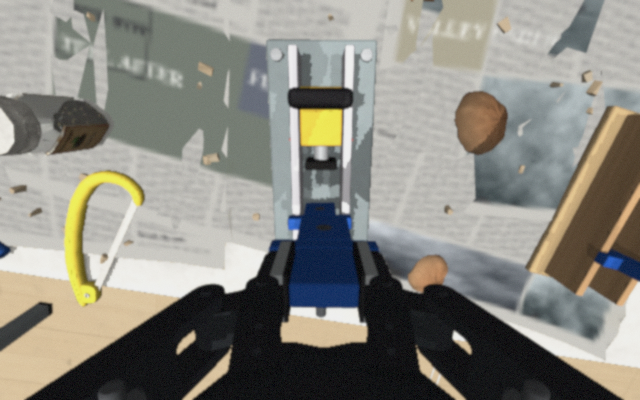

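The wrist view over the clamp shows the spacer at (325,260), the trough cheeks at u=293 and u=348, and the fence at (321,125). The held spacer sits about 3 mm to +y of the trough centre, so I'll correct that and then lower it.

Call:
{"name": "move_arm", "arguments": {
  "commands": [
    {"dx": -0.001,"dy": -0.003,"dz": 0.015,"wx": 0,"wy": 0,"wz": 0,"jaw": 1},
    {"dx": 0,"dy": 0,"dz": 0.02,"wx": 0,"wy": 0,"wz": 0,"jaw": 1},
    {"dx": 0,"dy": 0,"dz": 0.02,"wx": 0,"wy": 0,"wz": 0,"jaw": 1},
    {"dx": 0,"dy": 0,"dz": 0.01,"wx": 0,"wy": 0,"wz": 0,"jaw": 1},
    {"dx": 0,"dy": 0,"dz": 0,"wx": 0,"wy": 0,"wz": 0,"jaw": 1}
  ]
}}

```text
t: 8.88
tool_pos: [583.6, -145.3, 108.3]
tool_rot: [-0.087, 0.996, 0.001, -0.003]
ft_force: [-0.1, 0.3, -1.7]
width: 29.3
grasp_force: 34.8
```

Call:
{"name": "move_arm", "arguments": {
  "commands": [
    {"dx": 0,"dy": 0,"dz": 0,"wx": 0,"wy": 0,"wz": 0,"jaw": 1},
    {"dx": 0,"dy": 0,"dz": 0,"wx": 0,"wy": 0,"wz": 0,"jaw": 1},
    {"dx": 0,"dy": 0,"dz": 0,"wx": 0,"wy": 0,"wz": 0,"jaw": 1},
    {"dx": 0,"dy": 0,"dz": 0,"wx": 0,"wy": 0,"wz": 0,"jaw": 1},
    {"dx": 0,"dy": 0,"dz": 0,"wx": 0,"wy": 0,"wz": 0,"jaw": 1}
  ]
}}

```text
t: 9.3
tool_pos: [586.9, -147.0, 112.8]
tool_rot: [-0.087, 0.996, -0.0, 0.001]
ft_force: [0.0, 0.3, -0.8]
width: 29.6
grasp_force: 34.8
```

```bash
python3 - <<'E'
from h import *
from workcell import env
plan(586.3,-146.3,62,99.8)
st=env.sense(); print("tool in clamp",frame(st["tool_pos"],9.8,np.array((590.3,-144.4))).round(1))
s=env.snapshot("wrist"); np.savez("w5.npz",**s)
w=cloud(s);p=frame(w,9.8,np.array((590.3,-144.4)));q=p.reshape(-1,3)
c=q[(abs(q[:,2]-60)<4)&(abs(q[:,1])<31)&(abs(q[:,1])>17)&(q[:,0]<80)&(q[:,0]>-133)]
for sg in(1,-1):
    r=c[c[:,1]*sg>0]
    if len(r)>20: print("cheek",sg,len(r),np.polyfit(r[:,0],r[:,1],1).round(4))
blobs(((blue(s["frame"])>0)&(abs(p[...,1])<60)).astype(np.uint8),p,20)
b=(blue(s["frame"])>0)&(p[...,2]>100)
for z in range(100,175,8):
    r=p[b&(p[...,2]>=z)&(p[...,2]<z+8)]
    if len(r)>5: print(z,len(r),np.percentile(r,[1,50,99],axis=0).round(1)[:,:2].tolist())
E
```

```text
t 9.3 pos [ 586.9 -147.   112.8] ty 99.98 zaxis [ 2.e-03 -8.e-04 -1.e+00] wz 0.18 d mm [ 0.5  0.9 50.8] q [-0.36  0.28  1.74 -0.    1.12 -2.11] w 29.6 F [ 0.   0.3 -0.8] g 34.8
tool in clamp [ -3.8  -2.  112.8]
cheek 1 2282 [-6.00000e-04  2.37249e+01]
cheek -1 2224 [-1.10000e-03 -2.38134e+01]
[323.8 266.2] 5258 med [ -7.9  -1.4 149.2] min [-16. -18.  26.] max [102.  18. 166.]
[274.4 246. ] 81 med [ -8.3 -28.  125.7] min [-12. -30. 118.] max [ -6. -25. 140.]
[372.8 246.6] 70 med [ -7.7  24.8 125. ] min [-12.  22. 117.] max [ -6.  27. 139.]
100 231 [[-8.8, -15.8], [-8.1, -0.8], [-7.5, 13.3]]
108 283 [[-8.6, -15.9], [-8.1, -0.8], [-7.4, 14.0]]
116 385 [[-8.9, -29.2], [-8.1, -1.4], [-7.3, 26.3]]
124 428 [[-9.0, -29.9], [-8.0, -2.4], [-6.5, 26.6]]
132 418 [[-12.0, -23.9], [-8.1, -1.4], [-7.3, 22.6]]
140 478 [[-8.8, -16.0], [-8.1, -0.9], [-7.4, 13.0]]
148 545 [[-8.9, -16.0], [-8.1, -1.8], [-7.4, 13.0]]
156 2107 [[-8.7, -16.2], [-4.7, -1.4], [3.0, 13.0]]
164 39 [[-7.4, -16.4], [-4.7, -4.7], [0.7, 13.2]]
```

Call:
{"name": "move_arm", "arguments": {
  "commands": [
    {"dx": 0,"dy": 0.0013,"dz": 0.008,"wx": 0,"wy": 0,"wz": 0,"jaw": 1},
    {"dx": 0,"dy": 0,"dz": 0.01,"wx": 0,"wy": 0,"wz": 0,"jaw": 1},
    {"dx": 0,"dy": 0,"dz": 0.01,"wx": 0,"wy": 0,"wz": 0,"jaw": 1},
    {"dx": 0,"dy": 0,"dz": 0.01,"wx": 0,"wy": 0,"wz": 0,"jaw": 1},
    {"dx": 0,"dy": 0,"dz": 0.006,"wx": 0,"wy": 0,"wz": 0,"jaw": 1}
  ]
}}

```text
t: 9.77
tool_pos: [584.2, -144.9, 64.8]
tool_rot: [-0.087, 0.996, 0.001, -0.002]
ft_force: [-0.3, -0.1, -1.8]
width: 29.8
grasp_force: 34.8
```

Call:
{"name": "move_arm", "arguments": {
  "commands": [
    {"dx": 0,"dy": 0,"dz": 0.002,"wx": 0,"wy": 0,"wz": 0,"jaw": 1},
    {"dx": 0,"dy": 0,"dz": 0.001,"wx": 0,"wy": 0,"wz": 0,"jaw": 1},
    {"dx": 0,"dy": 0,"dz": 0,"wx": 0,"wy": 0,"wz": 0,"jaw": 1},
    {"dx": 0,"dy": 0,"dz": 0,"wx": 0,"wy": 0,"wz": 0,"jaw": 1},
    {"dx": 0,"dy": 0,"dz": 0,"wx": 0,"wy": 0,"wz": 0,"jaw": 1}
  ]
}}

```text
t: 10.18
tool_pos: [586.5, -145.7, 65.4]
tool_rot: [-0.087, 0.996, -0.0, 0.001]
ft_force: [-0.0, -0.4, -0.7]
width: 29.5
grasp_force: 34.8
```

```bash
python3 -c "
from h import *
plan(587,-145.5,59.5,99.8)"
```

```text
t 10.18 pos [ 586.5 -145.7   65.4] ty 99.98 zaxis [ 1.3e-03 -5.0e-04 -1.0e+00] wz 0.18 d mm [-0.5  0.1  5.9] q [-0.36  0.34  1.77 -0.    1.04 -2.1 ] w 29.5 F [-0.  -0.4 -0.7] g 34.8
```

Call:
{"name": "move_arm", "arguments": {
  "commands": [
    {"dx": -0.003,"dy": 0,"dz": 0.002,"wx": 0,"wy": 0,"wz": 0,"jaw": 1},
    {"dx": -0.003,"dy": 0,"dz": 0.0015,"wx": 0,"wy": 0,"wz": 0,"jaw": 1},
    {"dx": -0.002,"dy": 0,"dz": 0,"wx": 0,"wy": 0,"wz": 0,"jaw": 1},
    {"dx": 0,"dy": 0,"dz": 0,"wx": 0,"wy": 0,"wz": 0,"jaw": 1},
    {"dx": 0,"dy": 0,"dz": 0,"wx": 0,"wy": 0,"wz": 0,"jaw": 1}
  ]
}}

```text
t: 10.6
tool_pos: [594.0, -144.0, 61.1]
tool_rot: [-0.087, 0.996, -0.0, 0.0]
ft_force: [-0.3, -0.0, -0.9]
width: 29.5
grasp_force: 34.8
```

Call:
{"name": "move_arm", "arguments": {
  "commands": [
    {"dx": 0,"dy": 0,"dz": 0.002,"wx": 0,"wy": 0,"wz": 0,"jaw": 1},
    {"dx": 0,"dy": 0,"dz": 0,"wx": 0,"wy": 0,"wz": 0,"jaw": 1},
    {"dx": 0,"dy": 0,"dz": 0,"wx": 0,"wy": 0,"wz": 0,"jaw": 1},
    {"dx": 0,"dy": 0,"dz": 0,"wx": 0,"wy": 0,"wz": 0,"jaw": 1},
    {"dx": 0,"dy": 0,"dz": 0,"wx": 0,"wy": 0,"wz": 0,"jaw": 1}
  ]
}}

```text
t: 11.02
tool_pos: [593.6, -144.1, 59.1]
tool_rot: [-0.087, 0.996, 0.0, -0.0]
ft_force: [-0.1, 0.1, -0.7]
width: 29.3
grasp_force: 34.9
```

```bash
python3 -c "
from h import *
plan(587,-145.5,59,99.8)"
```

```text
t 11.02 pos [ 593.6 -144.1   59.1] ty 99.97 zaxis [-2.e-04 -0.e+00 -1.e+00] wz 0.17 d mm [ 6.8 -0.3  0.1] q [-0.35  0.36  1.75 -0.    1.03 -2.1 ] w 29.3 F [-0.1  0.1 -0.7] g 34.9
```

Call:
{"name": "move_arm", "arguments": {
  "commands": [
    {"dx": 0,"dy": 0,"dz": 0.001,"wx": 0,"wy": 0,"wz": 0,"jaw": 1},
    {"dx": 0,"dy": 0,"dz": 0,"wx": 0,"wy": 0,"wz": 0,"jaw": 1},
    {"dx": 0,"dy": 0,"dz": 0,"wx": 0,"wy": 0,"wz": 0,"jaw": 0.2},
    {"dx": 0,"dy": 0,"dz": 0,"wx": 0,"wy": 0,"wz": 0,"jaw": 0.1},
    {"dx": 0,"dy": 0,"dz": 0,"wx": 0,"wy": 0,"wz": 0,"jaw": 0}
  ]
}}

```text
t: 11.43
tool_pos: [593.8, -144.1, 58.0]
tool_rot: [-0.087, 0.996, -0.0, 0.0]
ft_force: [-0.3, -0.0, -0.6]
width: 42.5
grasp_force: 0.0
```

Call:
{"name": "move_arm", "arguments": {
  "commands": [
    {"dx": 0,"dy": 0,"dz": 0,"wx": 0,"wy": 0,"wz": 0,"jaw": 0},
    {"dx": 0,"dy": 0,"dz": -0.005,"wx": 0,"wy": 0,"wz": 0,"jaw": 0},
    {"dx": 0,"dy": 0,"dz": -0.015,"wx": 0,"wy": 0,"wz": 0,"jaw": 0},
    {"dx": 0,"dy": 0,"dz": -0.025,"wx": 0,"wy": 0,"wz": 0,"jaw": 0},
    {"dx": 0,"dy": 0,"dz": -0.03,"wx": 0,"wy": 0,"wz": 0,"jaw": 0}
  ]
}}

```text
t: 11.85
tool_pos: [591.8, -143.3, 131.7]
tool_rot: [-0.087, 0.996, 0.001, -0.002]
ft_force: [0.9, -0.3, -0.5]
width: 42.7
grasp_force: 0.0
```

Call:
{"name": "move_arm", "arguments": {
  "commands": [
    {"dx": 0,"dy": 0,"dz": -0.03,"wx": 0,"wy": 0,"wz": 0,"jaw": 0},
    {"dx": -0.04,"dy": 0,"dz": 0,"wx": 0,"wy": 0,"wz": 0,"jaw": 0},
    {"dx": -0.04,"dy": 0,"dz": 0,"wx": 0,"wy": 0,"wz": 0,"jaw": 0},
    {"dx": -0.03,"dy": 0,"dz": 0,"wx": 0,"wy": 0,"wz": 0,"jaw": 0},
    {"dx": 0,"dy": 0,"dz": 0,"wx": 0,"wy": 0,"wz": 0,"jaw": 0}
  ]
}}

```text
t: 12.27
tool_pos: [706.9, -123.8, 163.4]
tool_rot: [-0.088, 0.996, -0.0, 0.002]
ft_force: [-1.1, 0.7, -0.2]
width: 42.4
grasp_force: 0.0
```

Call:
{"name": "move_arm", "arguments": {
  "commands": [
    {"dx": 0,"dy": 0,"dz": 0,"wx": 0,"wy": 0,"wz": 0,"jaw": 0},
    {"dx": 0,"dy": 0,"dz": 0,"wx": 0,"wy": 0,"wz": 0,"jaw": 0},
    {"dx": 0,"dy": 0,"dz": 0,"wx": 0,"wy": 0,"wz": 0,"jaw": 0},
    {"dx": 0,"dy": 0,"dz": 0,"wx": 0,"wy": 0,"wz": 0,"jaw": 0}
  ]
}}

```text
t: 12.6
tool_pos: [701.0, -125.3, 163.2]
tool_rot: [-0.087, 0.996, 0.0, -0.0]
ft_force: [0.4, -0.2, 0.7]
width: 42.7
grasp_force: 0.0
```

```bash
python3 - <<'E'
from h import *
from workcell import env
plan(586.3,-146.3,62,99.8)
s=env.snapshot("wrist"); np.savez("w6.npz",**s)
w=cloud(s);p=frame(w,9.8,np.array((590.3,-144.4)));f=s["frame"]
cl=(abs(p[...,1])<60)&(p[...,2]<115)
for zs in ((104,112),(66,78)):
  m=((blue(f)>0)&cl&(p[...,2]>zs[0])&(p[...,2]<zs[1])).astype(np.uint8); blobs(m,p,15)
m=(abs(p[...,1])<14)&cl&(blue(f)==0); x=p[...,0][m];z=p[...,2][m]
print([(a,len(k),np.percentile(k,[5,50,95]).round(0).tolist()) for a in range(-40,70,2) if len(k:=z[(x>=a)&(x<a+2)])])
ys,xs=np.where(cl&(abs(p[...,0])<60)&(p[...,2]>50)); 
c=f[max(ys.min()-20,0):ys.max()+20,max(xs.min()-40,0):xs.max()+40]; cv2.imwrite("pics/w6.png",cv2.resize(c,None,fx=min(780/c.shape[1],590/c.shape[0]),fy=min(780/c.shape[1],590/c.shape[0]),interpolation=3)); print(ys.min(),ys.max(),xs.min(),xs.max(),c.shape)
E
```

```text
t 12.6 pos [ 701.  -125.3  163.2] ty 99.94 zaxis [-7.e-04  0.e+00 -1.e+00] wz 0.14 d mm [116.5  -1.2 101.3] q [-0.28  0.44  1.43 -0.    1.28 -2.02] w 42.7 F [ 0.4 -0.2  0.7] g 0.0
[323.1  60.2] 908 med [  5.7  -0.3 108.7] min [ -1. -15. 104.] max [ 12.  15. 111.]
[322.2  84.8] 850 med [ 20.9  -1.  108.7] min [ 14. -16. 106.] max [ 27.  14. 111.]
[293.7  68.1] 250 med [  5.7 -22.9  72.9] min [ -0. -29.  71.] max [ 11. -14.  78.]
[353.2  69.2] 263 med [ 6.2 22.8 72.8] min [ 0. 15. 70.] max [12. 30. 75.]
[351.9  88.7] 241 med [20.5 22.3 72.7] min [15. 15. 71.] max [26. 29. 74.]
[292.8  89.9] 222 med [ 21.4 -24.   72.9] min [ 16. -30.  71.] max [ 27. -15.  75.]
[329.5  97. ] 20 med [26.6  4.8 72.8] min [26. -3. 71.] max [27. 12. 75.]
[(-40, 3, [55.0, 55.0, 55.0]), (-38, 35, [63.0, 64.0, 65.0]), (-36, 105, [64.0, 65.0, 66.0]), (-34, 157, [12.0, 65.0, 66.0]), (-32, 185, [12.0, 64.0, 66.0]), (-30, 513, [13.0, 49.0, 64.0]), (-28, 81, [12.0, 13.0, 14.0]), (-26, 63, [12.0, 13.0, 14.0]), (-24, 72, [11.0, 13.0, 14.0]), (-22, 74, [12.0, 13.0, 14.0]), (-20, 43, [12.0, 13.0, 14.0]), (-2, 15, [107.0, 108.0, 109.0]), (0, 1, [109.0, 109.0, 109.0]), (10, 12, [82.0, 92.0, 107.0]), (26, 130, [12.0, 25.0, 89.0]), (28, 56, [12.0, 13.0, 14.0]), (30, 56, [12.0, 13.0, 14.0]), (32, 56, [12.0, 13.0, 14.0]), (34, 34, [69.0, 71.0, 72.0]), (36, 100, [70.0, 71.0, 72.0]), (38, 67, [70.0, 71.0, 72.0]), (40, 101, [69.0, 71.0, 72.0]), (42, 68, [70.0, 71.0, 72.0]), (44, 102, [70.0, 71.0, 72.0]), (46, 68, [70.0, 71.0, 72.0]), (48, 66, [69.0, 71.0, 72.0]), (50, 42, [13.0, 49.0, 52.0]), (52, 68, [12.0, 49.0, 52.0]), (54, 57, [12.0, 46.0, 52.0]), (56, 56, [12.0, 31.0, 52.0]), (58, 65, [12.0, 48.0, 52.0]), (60, 60, [12.0, 47.0, 52.0]), (62, 57, [12.0, 45.0, 52.0]), (64, 58, [12.0, 46.0, 53.0]), (66, 65, [12.0, 49.0, 52.0]), (68, 57, [12.0, 46.0, 52.0])]
0 139 284 362 (159, 158, 3)
```

View pics/w6.png

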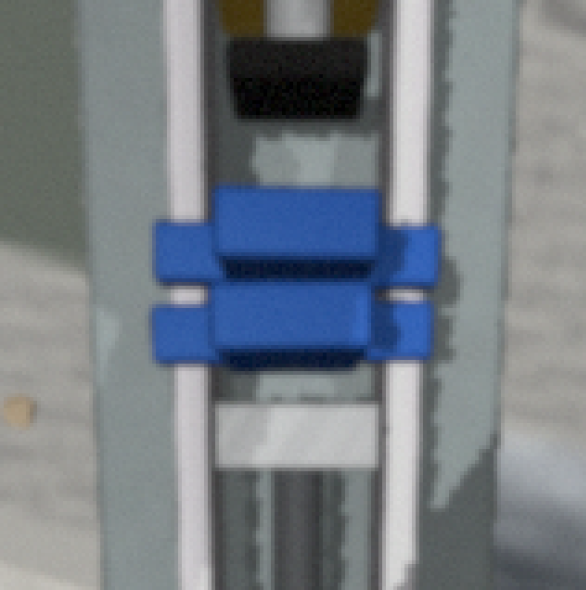

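The view shows two spacers hanging straight, with tab centres at clamp x=6 and 21. The anvil's front edge is at x≈34.5 and the pad is at −30. The home gap is therefore about 19.5 mm, and two spacers (24 mm) close it with about 4.5 mm of foot travel; a third would not fit. Next I'll turn 90° and grip the handle.

Call:
{"name": "move_arm", "arguments": {
  "commands": [
    {"dx": 0,"dy": 0,"dz": 0,"wx": 0,"wy": 0,"wz": 6,"jaw": 0},
    {"dx": 0,"dy": 0,"dz": 0,"wx": 0,"wy": 0,"wz": 6,"jaw": 0},
    {"dx": 0,"dy": 0,"dz": 0,"wx": 0,"wy": 0,"wz": 6,"jaw": 0},
    {"dx": 0,"dy": 0,"dz": 0,"wx": 0,"wy": 0,"wz": 6,"jaw": 0},
    {"dx": 0,"dy": 0,"dz": 0,"wx": 0,"wy": 0,"wz": 6,"jaw": 0}
  ]
}}

```text
t: 13.07
tool_pos: [701.4, -125.3, 163.5]
tool_rot: [0.177, 0.984, -0.0, 0.0]
ft_force: [-0.7, 0.4, -0.1]
width: 42.4
grasp_force: 0.0
```

Call:
{"name": "move_arm", "arguments": {
  "commands": [
    {"dx": 0,"dy": 0,"dz": 0,"wx": 0,"wy": 0,"wz": 6,"jaw": 0},
    {"dx": 0,"dy": 0,"dz": 0,"wx": 0,"wy": 0,"wz": 6,"jaw": 0},
    {"dx": 0,"dy": 0,"dz": 0,"wx": 0,"wy": 0,"wz": 6,"jaw": 0},
    {"dx": 0,"dy": 0,"dz": 0,"wx": 0,"wy": 0,"wz": 6,"jaw": 0},
    {"dx": 0,"dy": 0,"dz": 0,"wx": 0,"wy": 0,"wz": 6,"jaw": 0}
  ]
}}

```text
t: 13.48
tool_pos: [701.5, -125.3, 163.6]
tool_rot: [0.425, 0.905, -0.0, 0.0]
ft_force: [0.3, 0.3, -0.4]
width: 42.7
grasp_force: 0.0
```

Call:
{"name": "move_arm", "arguments": {
  "commands": [
    {"dx": 0,"dy": 0,"dz": 0,"wx": 0,"wy": 0,"wz": 6,"jaw": 0},
    {"dx": 0,"dy": 0,"dz": 0,"wx": 0,"wy": 0,"wz": 6,"jaw": 0},
    {"dx": 0,"dy": 0,"dz": 0,"wx": 0,"wy": 0,"wz": 6,"jaw": 0},
    {"dx": 0,"dy": 0,"dz": 0,"wx": 0,"wy": 0,"wz": 6,"jaw": 0},
    {"dx": 0,"dy": 0,"dz": 0,"wx": 0,"wy": 0,"wz": 6,"jaw": 0}
  ]
}}

```text
t: 13.9
tool_pos: [701.5, -125.3, 163.5]
tool_rot: [0.645, 0.764, 0.0, 0.0]
ft_force: [0.4, 0.0, 0.0]
width: 42.9
grasp_force: 0.0
```

Call:
{"name": "move_arm", "arguments": {
  "commands": [
    {"dx": 0,"dy": -0.03,"dz": 0,"wx": 0,"wy": 0,"wz": 0,"jaw": 0},
    {"dx": 0,"dy": -0.04,"dz": 0,"wx": 0,"wy": 0,"wz": 0,"jaw": 0},
    {"dx": 0,"dy": -0.04,"dz": 0,"wx": 0,"wy": 0,"wz": 0,"jaw": 0},
    {"dx": 0,"dy": -0.04,"dz": 0,"wx": 0,"wy": 0,"wz": 0,"jaw": 0},
    {"dx": 0,"dy": -0.03,"dz": 0,"wx": 0,"wy": 0,"wz": 0,"jaw": 0}
  ]
}}

```text
t: 14.32
tool_pos: [521.1, -156.3, 162.8]
tool_rot: [0.643, 0.766, -0.001, -0.001]
ft_force: [0.8, -0.2, 0.3]
width: 42.5
grasp_force: 0.0
```

Call:
{"name": "move_arm", "arguments": {
  "commands": [
    {"dx": 0,"dy": -0.015,"dz": 0,"wx": 0,"wy": 0,"wz": 0,"jaw": 0},
    {"dx": 0,"dy": -0.006,"dz": 0,"wx": 0,"wy": 0,"wz": 0,"jaw": 0},
    {"dx": 0,"dy": 0,"dz": 0,"wx": 0,"wy": 0,"wz": 0,"jaw": 0},
    {"dx": 0,"dy": 0,"dz": 0,"wx": 0,"wy": 0,"wz": 0,"jaw": 0},
    {"dx": 0,"dy": 0,"dz": 0,"wx": 0,"wy": 0,"wz": 0,"jaw": 0}
  ]
}}

```text
t: 14.73
tool_pos: [505.4, -160.0, 163.7]
tool_rot: [0.643, 0.766, 0.0, 0.001]
ft_force: [-0.3, -0.3, 0.7]
width: 43.1
grasp_force: 0.0
```

```bash
python3 - <<'E'
from h import *
plan(501.6,-159.7,60,9.8)
E
```

```text
t 14.73 pos [ 505.4 -160.   163.7] ty 9.99 zaxis [ 1.7e-03 -5.0e-04 -1.0e+00] wz 0.19 d mm [  1.   -3.8 103.7] q [-0.44  0.06  1.88  0.    1.19 -0.61] w 43.1 F [-0.3 -0.3  0.7] g 0.0
```

Call:
{"name": "move_arm", "arguments": {
  "commands": [
    {"dx": 0.001,"dy": -0.0035,"dz": 0.02,"wx": 0,"wy": 0,"wz": 0,"jaw": 0},
    {"dx": 0,"dy": 0,"dz": 0.025,"wx": 0,"wy": 0,"wz": 0,"jaw": 0},
    {"dx": 0,"dy": 0,"dz": 0.025,"wx": 0,"wy": 0,"wz": 0,"jaw": 0},
    {"dx": 0,"dy": 0,"dz": 0.015,"wx": 0,"wy": 0,"wz": 0,"jaw": 0},
    {"dx": 0,"dy": 0,"dz": 0.01,"wx": 0,"wy": 0,"wz": 0,"jaw": 0}
  ]
}}

```text
t: 15.15
tool_pos: [500.1, -158.6, 65.7]
tool_rot: [0.643, 0.766, -0.0, -0.002]
ft_force: [0.0, 1.4, 0.2]
width: 42.7
grasp_force: 0.0
```

Call:
{"name": "move_arm", "arguments": {
  "commands": [
    {"dx": 0,"dy": 0,"dz": 0.005,"wx": 0,"wy": 0,"wz": 0,"jaw": 0},
    {"dx": 0,"dy": 0,"dz": 0.003,"wx": 0,"wy": 0,"wz": 0,"jaw": 0},
    {"dx": 0,"dy": 0,"dz": 0,"wx": 0,"wy": 0,"wz": 0,"jaw": 0},
    {"dx": 0,"dy": 0,"dz": 0,"wx": 0,"wy": 0,"wz": 0,"jaw": 0},
    {"dx": 0,"dy": 0,"dz": 0,"wx": 0,"wy": 0,"wz": 0,"jaw": 0}
  ]
}}

```text
t: 15.57
tool_pos: [501.7, -159.9, 61.4]
tool_rot: [0.643, 0.766, 0.0, 0.001]
ft_force: [0.1, -0.3, 0.8]
width: 42.6
grasp_force: 0.0
```

Call:
{"name": "move_arm", "arguments": {
  "commands": [
    {"dx": 0,"dy": 0,"dz": 0,"wx": 0,"wy": 0,"wz": 0,"jaw": 0.4},
    {"dx": 0,"dy": 0,"dz": 0,"wx": 0,"wy": 0,"wz": 0,"jaw": 0.7},
    {"dx": 0,"dy": 0,"dz": 0,"wx": 0,"wy": 0,"wz": 0,"jaw": 1},
    {"dx": 0,"dy": 0,"dz": 0,"wx": 0,"wy": 0,"wz": 0,"jaw": 1},
    {"dx": 0,"dy": 0,"dz": 0,"wx": 0,"wy": 0,"wz": 0,"jaw": 1}
  ],
  "force": 50
}}

```text
t: 15.98
tool_pos: [503.6, -159.4, 61.3]
tool_rot: [0.643, 0.766, 0.002, 0.003]
ft_force: [8.2, 2.6, -2.5]
width: 13.6
grasp_force: 49.9
```

```bash
python3 - <<'E'
from h import *
plan(501.6,-159.7,60,9.8)
E
```

```text
t 15.98 pos [ 503.6 -159.4   61.3] ty 9.93 zaxis [ 6.9e-03 -4.0e-04 -1.0e+00] wz 0.13 d mm [ 0.  -2.1  1.3] q [-0.44  0.2   1.95  0.    0.98 -0.62] w 13.6 F [ 8.2  2.6 -2.5] g 49.9
```

Call:
{"name": "move_arm", "arguments": {
  "commands": [
    {"dx": 0,"dy": 0.003,"dz": 0,"wx": 0,"wy": 0,"wz": 0,"jaw": 1},
    {"dx": 0,"dy": 0.004,"dz": 0,"wx": 0,"wy": 0,"wz": 0,"jaw": 1},
    {"dx": 0,"dy": 0.004,"dz": 0,"wx": 0,"wy": 0,"wz": 0,"jaw": 1},
    {"dx": 0,"dy": 0.004,"dz": 0,"wx": 0,"wy": 0,"wz": 0,"jaw": 1},
    {"dx": 0,"dy": 0.004,"dz": 0,"wx": 0,"wy": 0,"wz": 0,"jaw": 1}
  ]
}}

```text
t: 16.4
tool_pos: [519.2, -156.6, 61.2]
tool_rot: [0.643, 0.766, -0.0, -0.0]
ft_force: [-3.8, 0.2, 5.9]
width: 13.5
grasp_force: 51.3
```

Call:
{"name": "move_arm", "arguments": {
  "commands": [
    {"dx": 0,"dy": 0.003,"dz": 0,"wx": 0,"wy": 0,"wz": 0,"jaw": 1},
    {"dx": 0,"dy": 0.003,"dz": 0,"wx": 0,"wy": 0,"wz": 0,"jaw": 1},
    {"dx": 0,"dy": 0.003,"dz": 0,"wx": 0,"wy": 0,"wz": 0,"jaw": 1},
    {"dx": 0,"dy": 0.003,"dz": 0,"wx": 0,"wy": 0,"wz": 0,"jaw": 1},
    {"dx": 0,"dy": 0.003,"dz": 0,"wx": 0,"wy": 0,"wz": 0,"jaw": 1}
  ]
}}

```text
t: 16.82
tool_pos: [533.7, -154.1, 61.2]
tool_rot: [0.643, 0.766, -0.001, -0.0]
ft_force: [-4.8, -0.5, 6.6]
width: 13.7
grasp_force: 51.4
```

Call:
{"name": "move_arm", "arguments": {
  "commands": [
    {"dx": 0,"dy": 0.002,"dz": 0,"wx": 0,"wy": 0,"wz": 0,"jaw": 1},
    {"dx": 0,"dy": 0.002,"dz": 0,"wx": 0,"wy": 0,"wz": 0,"jaw": 1},
    {"dx": 0,"dy": 0.002,"dz": 0,"wx": 0,"wy": 0,"wz": 0,"jaw": 1},
    {"dx": 0,"dy": 0.002,"dz": 0,"wx": 0,"wy": 0,"wz": 0,"jaw": 1},
    {"dx": 0,"dy": 0.002,"dz": 0,"wx": 0,"wy": 0,"wz": 0,"jaw": 1}
  ]
}}

```text
t: 17.23
tool_pos: [543.2, -152.4, 61.2]
tool_rot: [0.643, 0.766, -0.001, -0.0]
ft_force: [-6.9, -1.5, 7.8]
width: 13.2
grasp_force: 51.5
```

```bash
python3 - <<'E'
from h import *
from workcell import env
plan(590.3-45*.9854,-144.4-45*.1702,61,9.8)
st=env.sense();print(frame(st["tool_pos"],9.8,np.array((590.3,-144.4))).round(1))
E
```

```text
t 17.23 pos [ 543.2 -152.4   61.2] ty 9.97 zaxis [-1.9e-03 -8.0e-04 -1.0e+00] wz 0.17 d mm [-0.1  2.8  0.2] q [-0.4   0.27  1.86 -0.    1.01 -0.57] w 13.2 F [-6.9 -1.5  7.8] g 51.5
[-47.8   0.1  61.2]
```

Call:
{"name": "move_arm", "arguments": {
  "commands": [
    {"dx": 0,"dy": 0.0015,"dz": 0,"wx": 0,"wy": 0,"wz": 0,"jaw": 1},
    {"dx": 0,"dy": 0.0015,"dz": 0,"wx": 0,"wy": 0,"wz": 0,"jaw": 1},
    {"dx": 0,"dy": 0.001,"dz": 0,"wx": 0,"wy": 0,"wz": 0,"jaw": 1},
    {"dx": 0,"dy": 0,"dz": 0,"wx": 0,"wy": 0,"wz": 0,"jaw": 1}
  ]
}}

```text
t: 17.57
tool_pos: [546.6, -151.8, 61.2]
tool_rot: [0.643, 0.766, -0.001, -0.001]
ft_force: [-7.0, -0.7, 8.7]
width: 13.5
grasp_force: 51.6
```

Call:
{"name": "move_arm", "arguments": {
  "commands": [
    {"dx": 0,"dy": 0.001,"dz": 0,"wx": 0,"wy": 0,"wz": 0,"jaw": 1},
    {"dx": 0,"dy": 0.001,"dz": 0,"wx": 0,"wy": 0,"wz": 0,"jaw": 1},
    {"dx": 0,"dy": 0,"dz": 0,"wx": 0,"wy": 0,"wz": 0,"jaw": 1},
    {"dx": 0,"dy": 0,"dz": 0,"wx": 0,"wy": 0,"wz": 0,"jaw": 1}
  ]
}}

```text
t: 17.9
tool_pos: [547.8, -151.6, 61.3]
tool_rot: [0.643, 0.766, -0.002, -0.001]
ft_force: [-9.2, -1.1, 9.4]
width: 13.3
grasp_force: 51.7
```

Call:
{"name": "move_arm", "arguments": {
  "commands": [
    {"dx": 0,"dy": 0.001,"dz": 0,"wx": 0,"wy": 0,"wz": 0,"jaw": 1},
    {"dx": 0,"dy": 0.001,"dz": 0,"wx": 0,"wy": 0,"wz": 0,"jaw": 1},
    {"dx": 0,"dy": 0,"dz": 0,"wx": 0,"wy": 0,"wz": 0,"jaw": 1},
    {"dx": 0,"dy": 0,"dz": 0,"wx": 0,"wy": 0,"wz": 0,"jaw": 1}
  ]
}}

```text
t: 18.23
tool_pos: [547.7, -151.6, 61.3]
tool_rot: [0.643, 0.766, -0.003, -0.003]
ft_force: [-15.9, -3.1, 13.3]
width: 13.5
grasp_force: 52.3
```

The position has stopped at about 45 mm of travel while the force rises, so the fence is on its stop. I'll check with the cameras before handing in.

```bash
python3 - <<'E'
from h import *
from workcell import env
o=np.array((590.3,-144.4)); f=[]
for n in("side","top"):
    s=env.snapshot(n); w=cloud(s); p=frame(w,9.8,o); b=blue(s["frame"])
    print(n);blobs(((b>0)&(abs(p[...,1])<45)&(abs(p[...,0])<70)).astype(np.uint8),p,4)
    r=frame(w,-5.05,np.array((554.6,173.7)));blobs(((b>0)&(abs(r[...,1])<45)&(abs(r[...,0])<95)&(r[...,2]>95)).astype(np.uint8),r,4)
    f.append(cv2.resize(s["frame"][160:320,220:400] if n=="side" else s["frame"][125:255,165:450],(780,520 if 0 else 290) if n=="top" else (780,300),interpolation=3) if n=="top" else cv2.resize(s["frame"][170:250,250:410],(600,300),interpolation=3))
f[0]=cv2.copyMakeBorder(f[0],0,0,0,180,cv2.BORDER_CONSTANT)
cv2.imwrite("pics/end.png",np.vstack(f)); st=env.sense(); print(st["t"],st["ft_force"].round(1),st["tool_pos"].round(1))
E
```

```text
side
[308.8 187.2] 33 med [ 23.7  13.1 110.3] min [ 13.  -5. 105.] max [ 32.  20. 112.]
[308.7 204.4] 32 med [22.5 26.1 74.4] min [14. 13. 71.] max [32. 34. 77.]
[261.9 243. ] 34 med [ 45.8   5.8 110.3] min [ 42.  -8. 108.] max [ 50.  16. 111.]
[311.5 251.1] 44 med [-46.8   8.8 109.6] min [-50.  -7. 107.] max [-42.  19. 111.]
top
[193.2 182.2] 55 med [ 47.5  -0.9 107.1] min [ 43. -16.  97.] max [ 53.  14. 111.]
[188.7 219.5] 43 med [-44.2   0.6 107.7] min [-48. -13. 100.] max [-40.  14. 112.]
18.3333 [-15.3  -1.7  14. ] [ 547.6 -151.6   61.3]
```

View pics/end.png

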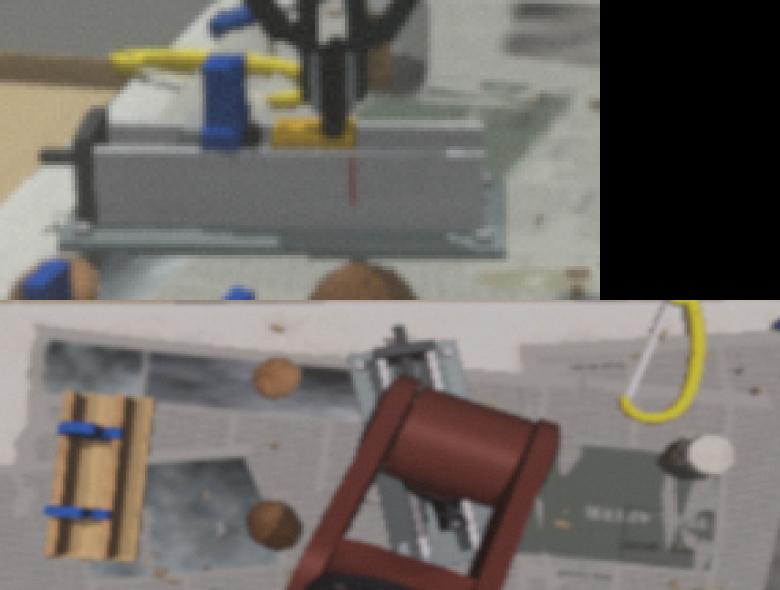

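The final view shows the yellow block's rear face level with the red line at (353,150). The two spacers stand upright and tight together at (225,100), and the other two still hang in the rack. I'm handing in.

```bash
python3 -c "
from workcell import env
print(env.hand_in())"
```

```text
the job is handed in; nothing more can be done
None
```

I handed the job in at about 18 s of the 72 s allowed, with two spacers closing the gap and the gripper holding the fence home at about 16 N; the hand-in returned no verdict. The reported TCP turned out to be about 30 mm off along the tool axis, so the first grasp missed and shut on the tab top (about 7 N) before I corrected for it.

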